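Pack the roller rack and set the piece counter

ROBOT

A 6-joint arm with a two-finger parallel gripper is mounted at the origin on a cart in front of the work surface, level with it; the furniture and walls round the work are solid. World frame = base frame: x ahead of the robot, y to its left, z up, the work surface at z = 0. Lengths are in m, angles in rad, forces in N, time in s.
With the tool pointing down it reaches from about 0.35 to 0.85 m from the base axis. Payload 8.1 kg.
Tool frame: the origin (TCP) lies at the very end of the fingers, on their centre line; the grasp point (between the pads) lies 19 mm behind it; z points along the fingers, y is the direction in which the jaws open and shut (so a half turn about z gives the same grasp; the last joint's range is limited). The gripper opens to 93 mm and grips with 3 to 60 N. Pads are 15 mm wide; open, the fingers measure 128 mm over their backs; the gripper's body (75 mm by 188 mm) begins 65 mm behind the grasp point.
Start: joints at [-1.194, 0.13, 1.488, -0, 1.523, -0.085], TCP at [0.267, -0.537, 0.219] pointing down, gripper open.
Joint ranges: [-2.96, 2.96], [-0.89, 2.26], [0.02, 2.5], [-1.34, 4.48], [0, 2.73], [-2.66, 2.66]. Speed limits (rad/s): [2.39, 2.39, 2.79, 3.14, 3.14, 3.14].

INTERFACE

Orientations are given as a rotation vector (axis times angle).
In Python, from plant import * gives the robot as it stands.
- The arm moves only by the tool apply_moves, never from a script. Its argument "commands" is one flat list of numbers, 7 for each row, row after row: the shift along the world's x, y, z in cm, then the turn, a rotation vector about the world's x, y, z in rad, then the finger opening in cm, from 0 to 9.3. A call has 1 to 8 rows; each row shifts and turns the pose as measured when the row begins; what a row does not reach is not made up. A row lasts 1/8 s, in which the tool goes at most 62.5 mm and 10.7 degrees, less where a joint would pass 70% of its speed; a pose out of reach is approached as far as the arm can. A call with a gripper value outside its range is refused whole. The fingers move at their own pace and stop on an object; "squeeze" is the grip in N (left out, the last holds). Time passes only in rows, so rows that do not move let the fingers close. It gives the time, the measured TCP pose, the force and the opening at its end, in the units of the state.
- read_state(): the state, without advancing time (a new reading comes with each control period).
- read_camera(name): name is "scene" or "side" or "wrist"; returns (picture, depth): 384x512x3 uint8, blue, green, red; 384x512 float32, m along the optical axis (not along the pixel's ray), 0 where there is no reading.
- camera_model(name): a dict with "intrinsics" (3x3 intrinsics, pixels), "R" (3x3) and "t" (3): a world point X has camera coordinates R X + t. Camera axes: x right, y down, z forward; pixel columns grow to the right and rows downward; lengths in m; the calibration is good to about 2 mm. A picture is of the moment at which its call begins: read the wrist's pose just before it. camera_model takes no time and is no camera call; for the wrist camera it gives the pose at the moment of the call.
- close_job(): hands the job in, once; it reports no verdict.
Trained networks look in the newest picture that a camera, given by its name, has taken for a name from the list of things; names that differ only in an ending like _2 or _b are one class to them, and where a whole thing is asked for, a point or a joint stands for the part that bears it (a point fixed in the world has none). Each returns a list of dicts, best first, with "conf" (0 to 1); they miss things now and then, are a little off and sometimes report something else, mostly with a low value. They report only what shows in the picture. A call takes as long as a camera call. They do not tell look-alikes from the thing itself.
- find_in(query, camera): "point" ([x, y, z] in m, in the coordinates of the camera as it stood for that picture, good to about 4 mm: the middle of the surface that is visible of it).
- cut_out(query, camera): "mask" (384x512 bool, what is visible of it).
- spot_point(query, camera): "point" ([x, y, z] in m, in the coordinates of the camera as it stood for that picture, good to about 4 mm: a listed point, or the origin of a listed thing).
The state is a dict: "t": time; "q": joint angles; "dq": joint speeds; "joint_torque": joint torques, N m; "tool_pos": TCP position; "orientation": TCP orientation; "force": force on the tool from outside, world axes, zero at the start; "wrist_torque": the same for the moment, N m; "opening": finger opening in m.
Only numpy, scipy, OpenCV 4.12 (cv2) and the standard library are available. Lean on these libraries where they do the work, as an engineer would, in place of code of your own. Each camera call takes 0.05 s, during which the arm holds its last target. There are 200 camera calls.

TASK

Lay each of the upright rollers on its side in a berth of the wooden rack, one per berth, and fill every berth left empty with one of the wooden blocking pieces, lying flat along the berth between its posts, so that nothing can shift; spare pieces stay on the bench. When the rack is full, roll the thumbwheel of the counter up by its ridges until the number on top is the number of rollers packed. Do not shift the spanner, the tape roll or the grease tin.

Things in the scene. Friction and masses are not known exactly. Their poses are not given: they have to be found in the camera images.
- rack: wooden rack fixed on the bench, base 150 x 264 mm, four open berths in two rows of two. Origin: centre of its underside, z up; the berths run along its y, centres at x = +-31, y = +-62 mm. Steel posts, 14 mm thick, round tops at z = 44 mm, at x = -62, 0, 62, y = +-18 and +-106 mm (48 mm clear between neighbours across). Lips 8 mm thick, tops at z = 36 mm, across at y = -124, 0, 124 mm
- berth_1 (a point): centre of berth 1 of the rack, 30 mm above the bench, level with the tops of its two rails; axes as the rack's (y along the berth). The rails are 6 mm wide with 24 mm clear between them: a lying roller rests on them with its axis 13.4 mm above this point, a blocking piece with its underside at this point
- berth_2 (a point): centre of berth 2 of the rack, 30 mm above the bench, level with the tops of its two rails; axes as the rack's (y along the berth). The rails are 6 mm wide with 24 mm clear between them: a lying roller rests on them with its axis 13.4 mm above this point, a blocking piece with its underside at this point
- berth_3 (a point): centre of berth 3 of the rack, 30 mm above the bench, level with the tops of its two rails; axes as the rack's (y along the berth). The rails are 6 mm wide with 24 mm clear between them: a lying roller rests on them with its axis 13.4 mm above this point, a blocking piece with its underside at this point
- berth_4 (a point): centre of berth 4 of the rack, 30 mm above the bench, level with the tops of its two rails; axes as the rack's (y along the berth). The rails are 6 mm wide with 24 mm clear between them: a lying roller rests on them with its axis 13.4 mm above this point, a blocking piece with its underside at this point
- roller_1: aluminium roller with a black band near each end, 36 mm diameter, 90 mm long, 0.22 kg, standing on end on the bench at the start; origin at the centre of its lower end, z along its axis. Two or three rollers are present
- roller_2: aluminium roller with a black band near each end, 36 mm diameter, 90 mm long, 0.22 kg, standing on end on the bench at the start; origin at the centre of its lower end, z along its axis. Two or three rollers are present
- roller_3: aluminium roller with a black band near each end, 36 mm diameter, 90 mm long, 0.22 kg, standing on end on the bench at the start; origin at the centre of its lower end, z along its axis. Two or three rollers are present
- roller_1_mid (a point): middle of roller_1, on its axis (45 mm from either end)
- roller_2_mid (a point): middle of roller_2, on its axis (45 mm from either end)
- roller_3_mid (a point): middle of roller_3, on its axis (45 mm from either end)
- block_1: wooden blocking piece, 42 x 104 x 32 mm (its x, y, z), 0.15 kg, lying flat on the bench at the start; origin at the centre of its underside, y along its length, z up. Goes in a berth with its length along the berth
- block_2: wooden blocking piece, 42 x 104 x 32 mm (its x, y, z), 0.15 kg, lying flat on the bench at the start; origin at the centre of its underside, y along its length, z up. Goes in a berth with its length along the berth
- counter: thumbwheel counter fixed on the bench: base plate 130 x 74 x 8 mm, two grey cheek plates (tops 86 mm above the bench, 37 to 49 mm apart) with the wheel between them. Origin: centre of its underside; its y axis is parallel to the wheel's axis, its x axis points away from the side on which the numbers are read
- wheel_axis (a point): centre of the thumbwheel, 60 mm above the bench; axes as the counter's (the wheel turns about y). Drum 36 mm in radius, 34 mm wide; eight ridges 6 mm thick rise to a radius of 50 mm at 45 degree pitch, the numbers 0 to 7 lie in the valleys between; the upper part of the wheel stands free above the cheeks
- wheel (a joint): turn of the thumbwheel, rad: number k is on top at 0.7854 * k (7 also at -0.7854, 6 at -1.5708), with ridges 22.5 degrees either side of the top; grows as the top is pushed toward the counter's +x. Friction (0.07 N m) holds it wherever it is left, no detents. Range -1.75 to 5.6; starts between -1.65 and -0.7
- spanner_13: small spanner lying on the bench, 148 mm long, a bystander
- tape_roll_b: black tape roll, 55 mm across, 19 mm high, a bystander
- grease_tin: blue and white grease tin, 73 mm across, 54 mm high, a bystander
There are look-alikes about, which are no part of the job. What is shaped like the roller_1 but yellow is not meant.

How it is judged:
By the outcome, as a careful person would: the job done as asked, in the order asked, and still so for the second after the job is handed in, with the robot touching nothing.
Of roller_1, roller_2, roller_3 only 2 to 3 are there at a start; the rules pass over those that are not, and their reading is None.
At some moment in a run one of block_1, block_2 may be knocked a few centimetres aside while the robot is not near it.
Once in a run the grip may slacken for a moment while it holds something.
It also fails if it takes over 192 s, if anything falls off the work surface, if the arm or the gripper's body presses on something with over 40 N, if the wrist force passes 120 N, or if a joint passes its speed limit or range.

## Working session

There is one attempt and no reset: what is moved stays moved. The work goes in short steps, Python scripts to look and compute and a tool call to move; the robot and the scene stay as the last step left them, time stands still between calls to the robot, and variables do not carry over. Pictures are saved under pics/ and viewed, about 12 in all and at most 16, crops included, and the job is handed in when it is done.

Besides the shell and the picture viewer there is one more tool, called as name(argument=value, ...) on one line, values as JSON. apply_moves: Moves the arm, as the interface text tells. Its arguments: {"type":"object","properties":{"commands":{"type":"array"},"squeeze":{"type":"number"}},"required":["commands"]}

```bash
mkdir -p pics; cat > h.py <<'E'
from plant import *
import numpy as np, cv2
from scipy.spatial.transform import Rotation as Ro
def w(p,m): return m["R"].T@(np.array(p)-m["t"])
def cloud(d,m):
    K=m["intrinsics"]; v,u=np.indices(d.shape)
    P=np.stack([(u-K[0,2])/K[0,0]*d,(v-K[1,2])/K[1,1]*d,d],-1)
    return (P-m["t"])@m["R"]
def st():
    s=read_state(); print('t %.2f'%s['t'],'tcp',np.round(s['tool_pos'],4),'rv',np.round(s['orientation'],3),'q',np.round(s['q'],2),'F',np.round(s['force'],1),'op %.4f'%s['opening']); return s
E
python3 - <<'E'
from h import *
st()
for c in ["scene","side"]:
    m=camera_model(c); b,d=read_camera(c); cv2.imwrite(f'pics/{c}0.png',cv2.resize(b,(800,600))); np.savez(f'{c}0.npz',b=b,d=d,**m)
    print(c,'cam at',np.round(-m["R"].T@m["t"],3))
    for n in ["roller_1","block_1","rack","counter","wheel_axis","spanner_13","tape_roll_b","grease_tin","berth_1","berth_2","berth_3","berth_4"]:
        print(n,[(np.round(w(r["point"],m),3).tolist(),round(r["conf"],2)) for r in spot_point(n,c)])
E
```

```text
t 0.00 tcp [ 0.2671 -0.5366  0.2176] rv [-3.056 -0.719  0.   ] q [-1.19  0.13  1.49  0.    1.52 -0.09] F [ 0.9 -0.3 -0.3] op 0.0934
scene cam at [0.89  0.49  0.998]
roller_1 [([0.421, -0.157, 0.005], 0.78), ([0.473, -0.511, -0.0], 0.74), ([0.554, -0.137, -0.003], 0.73), ([0.487, -0.133, 0.0], 0.66)]
block_1 [([0.434, -0.257, -0.003], 0.89), ([0.552, -0.267, 0.0], 0.83)]
rack [([0.499, 0.071, 0.001], 0.56), ([0.76, 0.222, 0.0], 0.39)]
counter [([0.46, -0.411, 0.001], 0.78)]
wheel_axis [([0.455, -0.411, 0.057], 0.88), ([0.567, -0.526, 0.001], 0.58)]
spanner_13 [([0.564, -0.525, 0.003], 0.57)]
tape_roll_b [([0.663, 0.213, -0.005], 0.75)]
grease_tin [([0.756, 0.221, 0.003], 0.59)]
berth_1 [([0.477, 0.133, 0.031], 0.69), ([0.527, 0.005, 0.026], 0.61), ([0.544, 0.125, 0.028], 0.58), ([0.465, 0.008, 0.03], 0.56)]
berth_2 [([0.477, 0.133, 0.031], 0.69), ([0.527, 0.005, 0.026], 0.61), ([0.544, 0.125, 0.028], 0.58), ([0.465, 0.008, 0.03], 0.56)]
berth_3 [([0.477, 0.133, 0.031], 0.69), ([0.527, 0.005, 0.026], 0.61), ([0.544, 0.125, 0.028], 0.58), ([0.465, 0.008, 0.03], 0.56)]
berth_4 [([0.477, 
[... 527 characters left out ...]
59], 0.92), ([0.483, -0.134, 0.003], 0.22)]
spanner_13 [([0.571, -0.528, -0.001], 0.54)]
tape_roll_b [([0.548, -0.267, 0.0], 0.59), ([0.659, 0.213, 0.001], 0.47)]
grease_tin []
berth_1 [([0.54, 0.127, 0.031], 0.95), ([0.527, 0.002, 0.032], 0.88), ([0.482, 0.131, 0.027], 0.87), ([0.464, 0.01, 0.032], 0.79)]
berth_2 [([0.54, 0.127, 0.031], 0.95), ([0.527, 0.002, 0.032], 0.88), ([0.482, 0.131, 0.027], 0.87), ([0.464, 0.01, 0.032], 0.79)]
berth_3 [([0.54, 0.127, 0.031], 0.95), ([0.527, 0.002, 0.032], 0.88), ([0.482, 0.131, 0.027], 0.87), ([0.464, 0.01, 0.032], 0.79)]
berth_4 [([0.54, 0.127, 0.031], 0.95), ([0.527, 0.002, 0.032], 0.88), ([0.482, 0.131, 0.027], 0.87), ([0.464, 0.01, 0.032], 0.79)]
```

View pics/scene0.png

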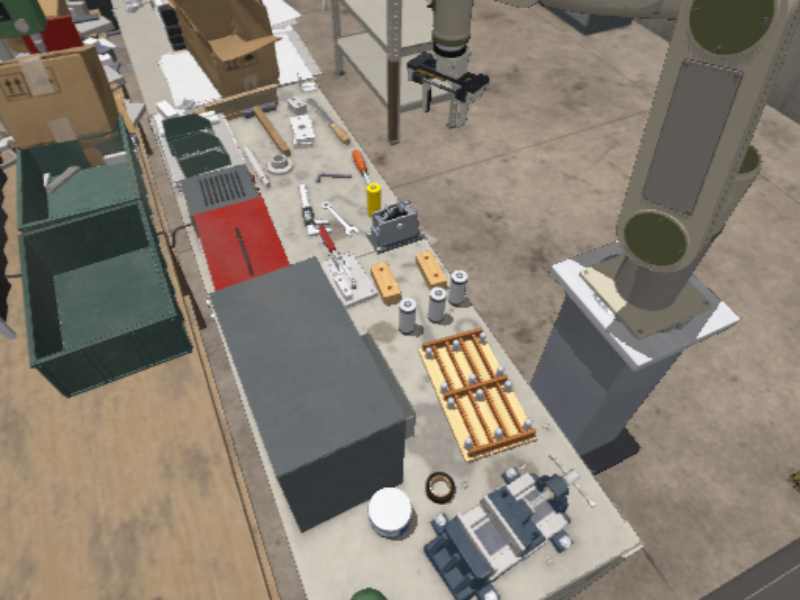

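View pics/side0.png

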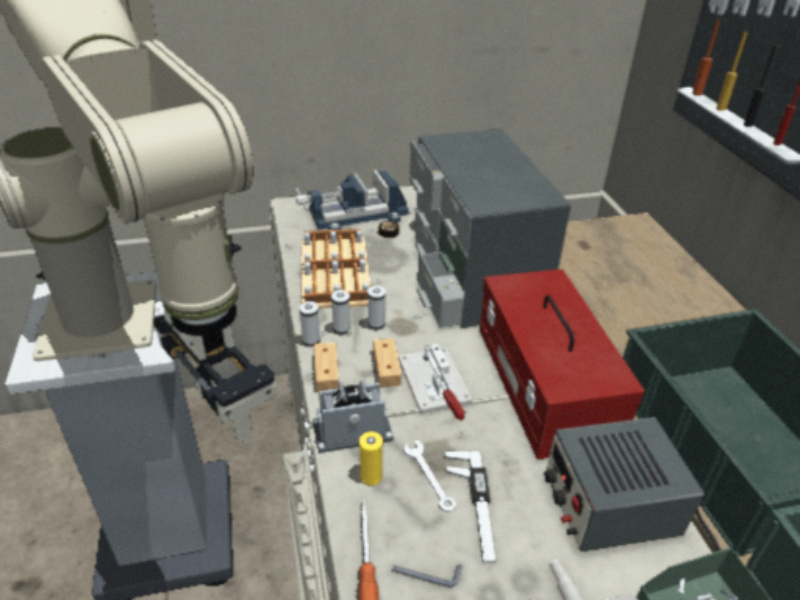

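Scene view (800×600 pixels): the three aluminium rollers with black bands stand at about (407,316), (437,304) and (458,287), next to the rack. The yellow look-alike is at (374,199), so it is not part of the job. The blocks are at (385,283) and (431,269), and the counter is at (396,222). With three rollers, one block is needed and the counter target is 3. I'll refine the geometry and confirm with a crop.

```bash
python3 - <<'E'
from h import *
ims=[]
P=[];C=[]
for c in ["scene","side"]:
    z=np.load(f'{c}0.npz'); X=cloud(z['d'],z); ok=z['d']>0
    P.append(X[ok]);C.append(z['b'][ok])
    print(c)
    X=X[ok]
    for n,p in dict(r1=(.421,-.157),r2=(.485,-.134),r3=(.557,-.137),y=(.472,-.512)).items():
        s=X[(np.hypot(X[:,0]-p[0],X[:,1]-p[1])<.03)&(X[:,2]>.084)&(X[:,2]<.1)]
        if len(s)>5:
            (cx,cy),r=cv2.minEnclosingCircle(s[:,:2].astype(np.float32)); print(n,len(s),np.round([cx,cy,r,np.median(s[:,2])],4))
    for n,p in dict(b1=(.434,-.257),b2=(.551,-.267)).items():
        s=X[(np.hypot(X[:,0]-p[0],X[:,1]-p[1])<.08)&(X[:,2]>.026)&(X[:,2]<.036)]
        (q,sz,a)=cv2.minAreaRect(s[:,:2].astype(np.float32)); print(n,len(s),np.round(q,4),np.round(sz,4),round(a,1))
    s=X[(abs(X[:,0]-.5)<.12)&(abs(X[:,1]-.07)<.17)&(X[:,2]>.030)&(X[:,2]<.05)]
    (q,sz,a)=cv2.minAreaRect(s[:,:2].astype(np.float32)); print('rack',len(s),np.round(q,4),np.round(sz,4),round(a,1))
    s=X[(abs(X[:,0]-.46)<.1)&(abs(X[:,1]+.41)<.08)&(X[:,2]>.078)&(X[:,2]<.09)]
    (q,sz,a)=cv2.minAreaRect(s[:,:2].astype(np.float32)); print('cheeks',len(s),np.round(q,4),np.round(sz,4),round(a,1))
A=np.vstack(P)
print('max height map (cm), rows x .36...; cols y -.30..')
xs=np.arange(.34,.80,.04); ys=np.arange(-.30,.46,.05)
print('      ',' '.join('%4d'%round(y*100) for y in ys))
for x in xs:
    print('%.2f'%x,' '.join('%4d'%(round(100*A[m,2].max()) if (m:=(A[:,0]>=x)&(A[:,0]<x+.04)&(A[:,1]>=y)&(A[:,1]<y+.05)&(A[:,2]<.5)).any() else -1) for y in ys))
b=np.load('scene0.npz')['b']; t=cv2.resize(b[100:300,220:350],None,fx=3,fy=3,interpolation=cv2.INTER_CUBIC)
s=np.load('side0.npz')['b'][170:320,185:270]; s=cv2.resize(s,None,fx=4,fy=4,interpolation=cv2.INTER_CUBIC)
o=np.zeros((600,800,3),np.uint8); o[:600,:390]=t; o[:600,400:740]=s; cv2.imwrite('pics/crop0.png',o)
E
```

```text
scene
r1 75 [ 0.418  -0.1585  0.0199  0.091 ]
r2 76 [ 0.4855 -0.1353  0.0184  0.0902]
r3 85 [ 0.5594 -0.135   0.0184  0.0899]
y 51 [ 0.473  -0.5112  0.0198  0.0901]
b1 242 [ 0.4361 -0.2556] [0.1084 0.0442] 84.3
b2 255 [ 0.5809 -0.2697] [0.1049 0.0996] 84.6
rack 924 [0.5042 0.0687] [0.2579 0.1373] 83.2
cheeks 171 [ 0.4599 -0.4084] [0.0547 0.1036] 89.2
side
r1 86 [ 0.4214 -0.1625  0.0198  0.0899]
r2 78 [ 0.4869 -0.1375  0.0191  0.0903]
r3 73 [ 0.5592 -0.1389  0.0185  0.0899]
y 156 [ 0.4728 -0.5132  0.0185  0.0901]
b1 363 [ 0.4382 -0.2442] [0.1324 0.0458] 86.7
b2 348 [ 0.5795 -0.2705] [0.108  0.0967] 84.5
rack 562 [0.505  0.0668] [0.2654 0.1367] 83.3
cheeks 365 [ 0.4613 -0.4107] [0.0524 0.1029] 89.7
max height map (cm), rows x .36...; cols y -.30..
        -30  -25  -20  -15  -10   -5    0    5   10   15   20   25   30   35   40   45
0.34  -79  -79  -79  -79  -79  -79  -79  -79  -79  -79  -79  -79  -79  -79  -79  -79
0.38    4    3    9   10    0    1    0    0    0    1    1    1    0    1    0    0
0.42    4    4    9    9    4    5    4    5    4    5    4    7    8    7    1   -1
0.46    1    4    9    9    4    5    4    4    3    4    4    8    8    4    1   -1
0.50    4    4    1    9    4    4    4    5    4    5    2    8    9    4    0   -1
0.54    4    4    9    9    4    5    5    5    3    5    2    7    9    8    1   -1
0.58    2    2    0    0    1    0    1    1    2    4    1    9    9    9    0   -1
0.62    6    2    1    1    0    1    0    1    1    2    2    9    3    9    2   -1
0.66    3    2    9    9    9    9    0   26   25   27    2    9    9    9    2   -1
0.70    0    1   27   27   27   27   27   28   27   27    6    9    9    8   -1   -1
0.74   14   14   27   27   27   28   27   27   27   27    6    6    1    0    0   -1
0.78   14   14   27   27   27   27   27   27   27   27    6    6    0    0    0   -1
```

View pics/crop0.png

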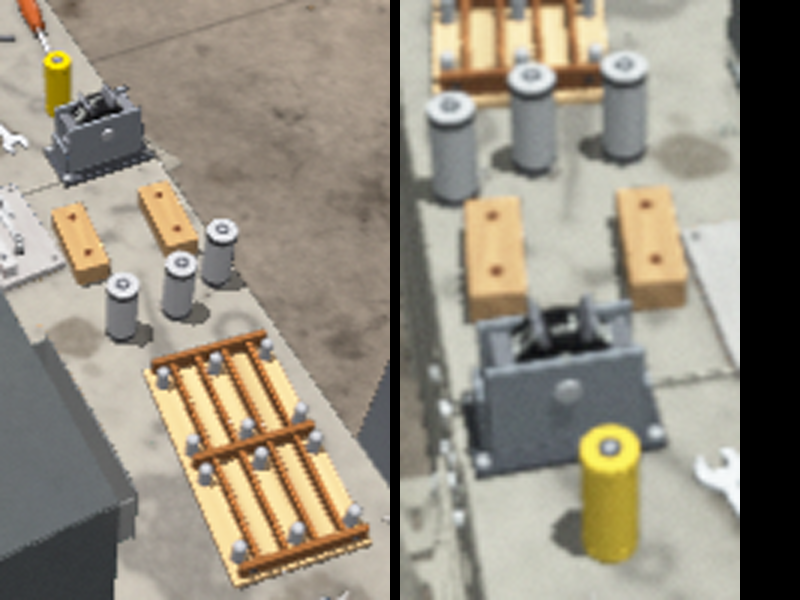

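Confirmed: all three rollers are bare aluminium with black bands, and the yellow one by the counter is the decoy. I'll pick each roller tilted 45° and place it tilted 45° the other way, which makes the 90° turn. While I start the transit I'll also refine the rack fit.

apply_moves(commands=[2, 3, 4, 0, 0, 0.124, 5.4, 3, 4.5, 1.2, 0, 0, 0.124, 5.4, 3, 4.5, 1.2, 0, 0, 0.124, 5.4, 3, 4.5, 1, 0, 0, 0.124, 5.4, 3, 4.5, 1, 0, 0, 0.124, 5.4, 3, 4.5, 0, 0, 0, 0.124, 5.4, 3, 4.5, 0, 0, 0, 0.124, 5.4, 3, 4.5, 0, 0, 0, 0.124, 5.4])

```text
t: 2.3
tool_pos: [0.5006, -0.1837, 0.3056]
orientation: [2.32, 2.114, 0.0]
force: [1.2, -0.7, -0.2]
opening: 0.054
```

```bash
python3 - <<'E'
from h import *
from scipy.optimize import minimize
st()
A=[]
for c in ["scene","side"]:
    z=np.load(f'{c}0.npz'); X=cloud(z['d'],z); A.append(X[z['d']>0])
for X in A+[np.vstack(A)]:
    s=X[(abs(X[:,0]-.504)<.1)&(abs(X[:,1]-.068)<.15)&(X[:,2]>.038)&(X[:,2]<.05)]
    po=np.array([(a,b) for a in(-.062,0,.062) for b in(-.106,-.018,.018,.106)])
    def f(v):
        R=np.array([[np.cos(v[2]),-np.sin(v[2])],[np.sin(v[2]),np.cos(v[2])]])
        q=(s[:,:2]-v[:2])@R; d=np.sqrt(((q[:,None]-po)**2).sum(-1)).min(1); return np.minimum(d,.012).__pow__(2).sum()
    r=minimize(f,[.504,.068,-.118],method='Nelder-Mead'); print(len(s),np.round(r.x,4),np.sqrt(r.fun/len(s)))
X=np.vstack(A); s=X[(X[:,0]>.6)&(X[:,0]<.72)&(X[:,1]>-.25)&(X[:,1]<.2)&(X[:,2]>.05)]
for y in np.arange(-.22,.2,.04):
    k=s[(s[:,1]>y)&(s[:,1]<y+.04)]; lo=k[k[:,2]<.1]; print('%.2f'%y, 'minx low %.3f hi %.3f'%(lo[:,0].min() if len(lo) else 9,k[k[:,2]>.1][:,0].min() if (k[:,2]>.1).any() else 9))
E
```

```text
t 2.30 tcp [ 0.5006 -0.1837  0.3056] rv [2.32  2.114 0.   ] q [-0.45 -0.07  1.54 -0.    1.67 -0.35] F [ 1.2 -0.7 -0.2] op 0.0540
221 [ 0.5047  0.0697 -0.1213] 0.007260327451384451
128 [ 0.5042  0.0651 -0.1231] 0.007110641391879494
349 [ 0.5045  0.0679 -0.1214] 0.007464018437030352
-0.22 minx low 0.682 hi 9.000
-0.18 minx low 0.680 hi 9.000
-0.14 minx low 0.677 hi 0.707
-0.10 minx low 0.677 hi 0.707
-0.06 minx low 0.677 hi 9.000
-0.02 minx low 0.677 hi 0.703
0.02 minx low 0.719 hi 0.685
0.06 minx low 0.718 hi 0.685
0.10 minx low 0.717 hi 0.684
0.14 minx low 0.717 hi 0.699
0.18 minx low 9.000 hi 9.000
```

apply_moves(commands=[1.35, 2.35, -2, -0.156, 0.019, -0.006, 5.4, 1.35, 2.35, -2, -0.156, 0.019, -0.006, 5.4, 1.35, 2.35, -2, -0.156, 0.019, -0.006, 5.4, 1.35, 2.35, -2, -0.156, 0.019, -0.006, 5.4, 1.35, 2.35, -2, -0.156, 0.019, -0.006, 5.4, 0, 0, 0, 0, 0, 0, 5.4])

```text
t: 3.05
tool_pos: [0.5722, -0.0589, 0.2026]
orientation: [1.849, 1.656, -0.801]
force: [-0.1, 0.2, -0.5]
opening: 0.0541
```

```bash
cat >> h.py <<'E'
U=np.array([np.cos(-.1214),np.sin(-.1214),0]); V=np.array([-U[1],U[0],0])
def target(p,tilt,e,phi=None):
    """pose with TCP e beyond p along the tool; tilt about jaw axis u (rad); jaw yaw phi"""
    u=U if phi is None else np.array([np.cos(phi),np.sin(phi),0]); v=np.array([-u[1],u[0],0])
    d=np.sin(tilt)*v+np.array([0,0,-np.cos(tilt)])
    return np.array(p)+e*d,d,u
def delta(p,tilt,e,phi=None):
    s=st(); t,d,u=target(p,tilt,e,phi); R=Ro.from_rotvec(s['orientation']).as_matrix()
    if R[:,1]@u<0: u=-u
    G=np.stack([np.cross(u,d),u,d],1)
    print('d cm',np.round((t-s['tool_pos'])*100,2),'rot',np.round(Ro.from_matrix(G@R.T).as_rotvec(),3),'dir',np.round(d,3))
E
python3 - <<'E'
from h import *
delta((.559,-.137,.048),-.785,-.10)
m=camera_model('wrist'); b,d=read_camera('wrist'); X=cloud(d,m)
s=X[(np.hypot(X[...,0]-.559,X[...,1]+.137)<.032)&(X[...,2]>.084)&(X[...,2]<.1)&(d>0)]
if len(s)>5: print(len(s),cv2.minEnclosingCircle(s[:,:2].astype(np.float32)),np.median(s[:,2]))
cv2.imwrite('pics/w1.png',b)
E
```

```text
t 3.05 tcp [ 0.5722 -0.0589  0.2026] rv [ 1.849  1.656 -0.801] q [ 0.26  0.33  1.51 -0.75  1.65  0.45] F [-0.1  0.2 -0.5] op 0.0541
d cm [-0.47 -0.79 -8.39] rot [ 0.03  -0.006 -0.01 ] dir [-0.086 -0.702 -0.707]
876 ((0.5574860572814941, -0.13370534777641296), 0.018604997545480728) 0.09010276210243154
```

View pics/w1.png

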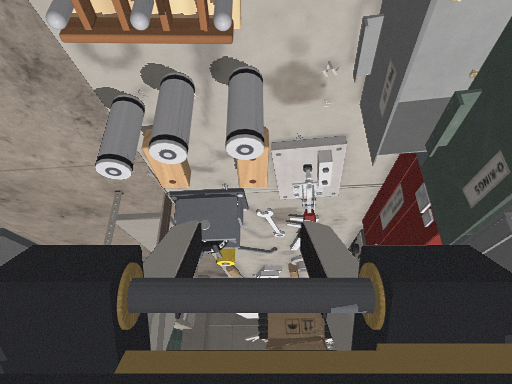

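apply_moves(commands=[-0.3, -0.3, -4.2, 0.03, -0.006, -0.01, 5.4, -0.25, -0.3, -4.2, 0, 0, 0, 5.4, -0.3, -2.5, -2.5, 0, 0, 0, 5.4, 0, 0, 0, 0, 0, 0, 5.4])

```text
t: 3.6
tool_pos: [0.5706, -0.0952, 0.1078]
orientation: [1.9, 1.649, -0.74]
force: [0.6, 0.5, 0.8]
opening: 0.0538
```

```bash
python3 - <<'E'
from h import *
m=camera_model('wrist'); b,d=read_camera('wrist'); X=cloud(d,m)
for q in((.559,-.136),(.486,-.136),(.42,-.16)):
    s=X[(np.hypot(X[...,0]-q[0],X[...,1]-q[1])<.032)&(X[...,2]>.084)&(X[...,2]<.1)&(d>0)]
    if len(s)>5: print(len(s),cv2.minEnclosingCircle(s[:,:2].astype(np.float32)),np.median(s[:,2]))
delta((.5583,-.1355,.048),-.785,.016)
E
```

```text
1249 ((0.5579578280448914, -0.13328923285007477), 0.01849127933382988) 0.09003973217773512
983 ((0.48553556203842163, -0.13317063450813293), 0.01811033859848976) 0.08983171392467905
t 3.65 tcp [ 0.572  -0.0943  0.1095] rv [ 1.899  1.647 -0.737] q [ 0.19  0.38  1.61 -0.73  1.46  0.53] F [ 0.3 -0.6  0.5] op 0.0541
d cm [-1.51 -5.24 -7.29] rot [-0.014  0.033  0.008] dir [-0.086 -0.702 -0.707]
```

apply_moves(commands=[-0.8, 1.1, -1.0, -0.014, 0.033, 0.008, 5.4, 0, 0, 0, 0, 0, 0, 5.4, -0.26, -2.1, -2.1, 0, 0, 0, 5.4, -0.26, -2.1, -2.1, 0, 0, 0, 5.4])

```text
t: 4.15
tool_pos: [0.5649, -0.1219, 0.0649]
orientation: [1.879, 1.661, -0.76]
force: [0.1, -0.4, -0.6]
opening: 0.0541
```

```bash
python3 - <<'E'
from h import *
delta((.5583,-.135,.048),-.785,.016)
E
```

```text
t 4.15 tcp [ 0.5649 -0.1219  0.0649] rv [ 1.879  1.661 -0.76 ] q [ 0.15  0.43  1.65 -0.77  1.38  0.55] F [ 0.1 -0.4 -0.6] op 0.0541
d cm [-0.8  -2.44 -2.82] rot [-0.003  0.014 -0.004] dir [-0.086 -0.702 -0.707]
```

apply_moves(commands=[-0.6, -0.8, -0.9, 0, 0.01, 0, 5.4, -0.2, -1.0, -1.1, 0, 0, 0, 5.4, -0.1, -0.8, -1.0, 0, 0, 0, 5.4, 0, 0, 0, 0, 0, 0, 5.4])

```text
t: 4.65
tool_pos: [0.5559, -0.1483, 0.034]
orientation: [1.878, 1.668, -0.77]
force: [-0.4, 0.2, -0.3]
opening: 0.0542
```

```bash
python3 - <<'E'
from h import *
delta((.5583,-.135,.048),-.785,.016)
E
```

```text
t 4.65 tcp [ 0.5559 -0.1483  0.034 ] rv [ 1.878  1.668 -0.77 ] q [ 0.11  0.45  1.69 -0.79  1.32  0.56] F [-0.4  0.2 -0.3] op 0.0542
d cm [0.1  0.2  0.26] rot [-0.003  0.004 -0.005] dir [-0.086 -0.702 -0.707]
```

Within 1 to 2 mm, slightly deep, so I'll close.

apply_moves(commands=[0.1, 0.2, 0.2, 0, 0, 0, 3.0, 0, 0, 0, 0, 0, 0, 3.0, 0, 0, 0, 0, 0, 0, 3.0, 0, 0, 0, 0, 0, 0, 3.0, 0, 0, 0, 0, 0, 0, 3.0, 0, 0, 3, 0, 0, 0, 3.0, 0, 0, 5, 0, 0, 0, 3.0, 0, 0, 5, 0, 0, 0, 3.0], squeeze=40)

```text
t: 5.65
tool_pos: [0.5533, -0.145, 0.1638]
orientation: [1.877, 1.676, -0.78]
force: [0.8, -0.1, -1.6]
opening: 0.0353
```

```bash
python3 - <<'E'
from h import *
# berth B = far-row, low x ; axis point
c=np.array([.5045,.0679,0]); 
for n,(a,b) in dict(A=(1,1),B=(-1,1),C=(1,-1),D=(-1,-1)).items(): print(n,np.round(c+.031*a*U+.062*b*V,4))
p=c+.031*U+.062*V; p[2]=.15
delta(p,.785,.016)
E
```

```text
A [0.5428 0.1257 0.    ]
B [0.4812 0.1332 0.    ]
C [0.5278 0.0026 0.    ]
D [0.4662 0.0101 0.    ]
t 5.65 tcp [ 0.5533 -0.145   0.1638] rv [ 1.877  1.676 -0.78 ] q [ 0.11  0.26  1.65 -0.76  1.49  0.4 ] F [ 0.8 -0.1 -1.6] op 0.0353
d cm [-0.92 28.19 -2.51] rot [ 1.555 -0.191 -0.01 ] dir [ 0.086  0.702 -0.707]
```

apply_moves(commands=[0, 2, 1.5, 0.175, -0.021, 0, 3.0, -0.1, 3.2, 1, 0.175, -0.021, 0, 3.0, -0.1, 3.2, 0.5, 0.175, -0.021, 0, 3.0, -0.1, 3.2, 0, 0.175, -0.021, 0, 3.0, -0.1, 3.2, 0, 0.175, -0.021, 0, 3.0, -0.1, 3.2, 0, 0.175, -0.021, 0, 3.0, -0.1, 3.2, 0, 0.175, -0.021, 0, 3.0, -0.1, 3.2, 0, 0.175, -0.021, 0, 3.0])

```text
t: 6.65
tool_pos: [0.5497, 0.1064, 0.2043]
orientation: [-1.956, -1.752, -0.698]
force: [-1.6, 0.8, -4.4]
opening: 0.0351
```

```bash
python3 - <<'E'
from h import *
delta((.5428,.1257,.15),.785,.016)
E
```

```text
t 6.65 tcp [0.5497 0.1064 0.2043] rv [-1.956 -1.752 -0.698] q [-0.33  0.01  1.79  0.66  1.51 -0.32] F [-1.6  0.8 -4.4] op 0.0351
d cm [-0.55  3.06 -6.56] rot [ 0.119  0.006 -0.003] dir [ 0.086  0.702 -0.707]
```

apply_moves(commands=[-0.3, 1.5, -3, 0.06, 0, 0, 3.0, -0.3, 1.5, -3.5, 0.06, 0, 0, 3.0, 0, 0.3, -3, 0, 0, 0, 3.0, 0, 0, 0, 0, 0, 0, 3.0])

```text
t: 7.15
tool_pos: [0.5407, 0.139, 0.1042]
orientation: [-1.876, -1.662, -0.784]
force: [0.6, 0.8, -2.7]
opening: 0.0355
```

```bash
python3 - <<'E'
from h import *
delta((.5428,.1257,.0434),.785,.016)
for c in ['side','scene']:
    m=camera_model(c); b,d=read_camera(c); 
    K=m["intrinsics"]; q=K@(m["R"]@np.array([.505,.068,.05])+m["t"]); u,v=(q[:2]/q[2]).astype(int)
    cv2.imwrite(f'pics/{c}1.png',cv2.resize(b[max(0,v-50):v+50,max(0,u-60):u+60],None,fx=5,fy=5,interpolation=cv2.INTER_CUBIC))
a=[cv2.resize(cv2.imread(f'pics/{c}1.png'),(400,333)) for c in('side','scene')]
cv2.imwrite('pics/p1.png',np.hstack(a))
E
```

```text
t 7.15 tcp [0.5407 0.139  0.1042] rv [-1.876 -1.662 -0.784] q [-0.34  0.16  1.89  0.78  1.38 -0.5 ] F [ 0.6  0.8 -2.7] op 0.0355
d cm [ 0.34 -0.2  -7.21] rot [-0.005  0.002 -0.   ] dir [ 0.086  0.702 -0.707]
```

View pics/p1.png

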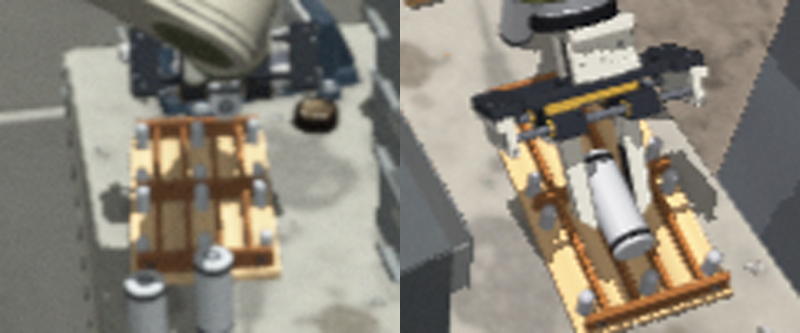

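The right panel shows the roller at about (620,205), horizontal in the jaws and aligned with the berth. The left panel shows only the gripper over the rack. I'll lower it.

apply_moves(commands=[0.3, -0.2, -2.2, 0, 0, 0, 3.0, 0.05, 0, -2.2, 0, 0, 0, 3.0, 0, 0, -1.4, 0, 0, 0, 3.0, 0, 0, 0, 0, 0, 0, 3.0])

```text
t: 7.75
tool_pos: [0.551, 0.135, 0.0531]
orientation: [-1.877, -1.675, -0.797]
force: [0.0, -0.6, -1.8]
opening: 0.0353
```

```bash
python3 - <<'E'
from h import *
delta((.5428,.1257,.0434),.785,.016)
m=camera_model('scene'); b,d=read_camera('scene'); X=cloud(d,m)
Y=X-np.array([.5045,.0679,0]); a=Y@U; l=Y@V
s=(d>0)&(abs(a-.031)<.016)&(l>.012)&(l<.12)&(X[...,2]>.05)&(X[...,2]<.085)
# slices along berth: ridge line of the roller
for lo in np.arange(.012,.12,.012):
    k=s&(l>lo)&(l<lo+.012)
    if k.sum()>3: print('%.3f'%lo,k.sum(),'ztop %.4f'%np.percentile(X[k][:,2],95),'a@top %.4f'%a[k][X[k][:,2]>np.percentile(X[k][:,2],70)].mean())
E
```

```text
t 7.75 tcp [0.551  0.135  0.0531] rv [-1.877 -1.675 -0.797] q [-0.34  0.27  1.88  0.8   1.3  -0.58] F [ 0.  -0.6 -1.8] op 0.0353
d cm [-0.68  0.19 -2.11] rot [-0.001  0.017 -0.   ] dir [ 0.086  0.702 -0.707]
0.012 15 ztop 0.0823 a@top 0.0392
0.024 27 ztop 0.0841 a@top 0.0315
0.036 33 ztop 0.0835 a@top 0.0330
0.048 44 ztop 0.0844 a@top 0.0324
0.060 40 ztop 0.0833 a@top 0.0390
0.072 33 ztop 0.0832 a@top 0.0371
0.084 28 ztop 0.0827 a@top 0.0383
0.096 56 ztop 0.0830 a@top 0.0379
0.108 4 ztop 0.0803 a@top 0.0342
```

apply_moves(commands=[-0.7, 0.2, -0.3, 0, 0.017, 0, 3.0, 0, 0, 0, 0, 0, 0, 3.0])

```text
t: 8.05
tool_pos: [0.5446, 0.1369, 0.0518]
orientation: [-1.879, -1.665, -0.78]
force: [0.4, 0.4, -1.7]
opening: 0.035
```

```bash
python3 - <<'E'
from h import *
delta((.5428,.1257,.0434),.785,.016)
E
```

```text
t 8.05 tcp [0.5446 0.1369 0.0518] rv [-1.879 -1.665 -0.78 ] q [-0.34  0.27  1.89  0.8   1.31 -0.57] F [ 0.4  0.4 -1.7] op 0.0350
d cm [-0.04  0.   -1.97] rot [-0.001  0.001 -0.   ] dir [ 0.086  0.702 -0.707]
```

apply_moves(commands=[-0.1, 0, -0.7, 0, 0, 0, 3.0, -0.1, 0, -0.6, 0, 0, 0, 3.0, 0, 0, -0.3, 0, 0, 0, 3.0, 0, 0, 0, 0, 0, 0, 3.0])

```text
t: 8.55
tool_pos: [0.5428, 0.1369, 0.0351]
orientation: [-1.879, -1.666, -0.781]
force: [0.4, -0.8, -1.5]
opening: 0.0352
```

```bash
python3 - <<'E'
from h import *
delta((.5428,.1257,.0434),.785,.016)
E
```

```text
t 8.55 tcp [0.5428 0.1369 0.0351] rv [-1.879 -1.666 -0.781] q [-0.34  0.29  1.89  0.8   1.29 -0.59] F [ 0.4 -0.8 -1.5] op 0.0352
d cm [ 0.14  0.01 -0.31] rot [-0.     0.002 -0.   ] dir [ 0.086  0.702 -0.707]
```

apply_moves(commands=[0.1, 0, -0.2, 0, 0, 0, 3.0, 0, 0, -0.15, 0, 0, 0, 3.0, 0, 0, 0, 0, 0, 0, 4.6, 0, 0, 0, 0, 0, 0, 4.6, 0, 0, 0, 0, 0, 0, 4.6, -0.1, -0.9, 0.9, 0, 0, 0, 4.6, -0.1, -1.5, 1.5, 0, 0, 0, 4.6, -0.2, -2.5, 2.5, 0, 0, 0, 4.6])

```text
t: 9.55
tool_pos: [0.538, 0.0881, 0.0834]
orientation: [-1.872, -1.665, -0.779]
force: [0.2, 0.4, -0.3]
opening: 0.0458
```

```bash
cat >> h.py <<'E'
def rollchk(sa,sl,cam='scene'):
    m=camera_model(cam); b,d=read_camera(cam); X=cloud(d,m)
    Y=X-np.array([.5045,.0679,0]); a=Y@U; l=Y@V
    s=(d>0)&(abs(a-.031*sa)<.02)&(abs(l-.062*sl)<.06)&(X[...,2]>.045)&(X[...,2]<.14)
    for lo in np.arange(-.06,.06,.02):
        k=s&(l-.062*sl>lo)&(l-.062*sl<lo+.02)
        if k.sum()>3: print('%.3f'%lo,k.sum(),'ztop %.4f'%np.percentile(X[k][:,2],95),'a@top %.4f'%(a[k][X[k][:,2]>np.percentile(X[k][:,2],70)].mean()-.031*sa))
E
python3 - <<'E'
from h import *
st(); rollchk(1,1)
E
```

```text
t 9.55 tcp [0.538  0.0881 0.0834] rv [-1.872 -1.665 -0.779] q [-0.43  0.23  1.86  0.75  1.41 -0.58] F [ 0.2  0.4 -0.3] op 0.0458
-0.060 9 ztop 0.0613 a@top 0.0004
-0.040 71 ztop 0.0631 a@top -0.0020
-0.020 70 ztop 0.0624 a@top -0.0008
0.000 74 ztop 0.0620 a@top 0.0013
0.020 80 ztop 0.0626 a@top -0.0008
0.040 43 ztop 0.0616 a@top -0.0015
```

Roller 3 is seated, with its top at 62 mm and centred. Next is the middle roller, for berth B.

apply_moves(commands=[-0.3, -2.5, 3.5, -0.08, 0.01, 0, 5.4, -0.6, -2, 4, -0.175, 0.021, 0, 5.4, -0.6, -2, 3, -0.175, 0.021, 0, 5.4, -0.6, -2, 1, -0.175, 0.021, 0, 5.4, -0.6, -2, 0, -0.175, 0.021, 0, 5.4, -0.6, -2, 0, -0.175, 0.021, 0, 5.4, -0.6, -1.5, 0, -0.175, 0.021, 0, 5.4, -0.6, -1, 0, -0.175, 0.021, 0, 5.4])

```text
t: 10.6
tool_pos: [0.4983, -0.0772, 0.218]
orientation: [2.022, 1.772, -0.554]
force: [-0.4, 0.5, -2.3]
opening: 0.054
```

apply_moves(commands=[0, 0, -1, -0.175, 0.021, 0, 5.4, 0, 0, -2, -0.175, 0.021, 0, 5.4, 0, 0, 0, 0, 0, 0, 5.4])

```text
t: 10.98
tool_pos: [0.4982, -0.0762, 0.1874]
orientation: [1.767, 1.563, -0.855]
force: [-0.6, -0.2, 0.7]
opening: 0.0542
```

```bash
cat >> h.py <<'E'
def tops(*qs):
    m=camera_model('wrist'); b,d=read_camera('wrist'); X=cloud(d,m)
    for q in qs:
        s=X[(np.hypot(X[...,0]-q[0],X[...,1]-q[1])<.032)&(X[...,2]>.084)&(X[...,2]<.1)&(d>0)]
        if len(s)>5: print(len(s),np.round(cv2.minEnclosingCircle(s[:,:2].astype(np.float32))[0],4))
E
python3 - <<'E'
from h import *
tops((.486,-.136),(.42,-.16))
delta((.4858,-.1345,.048),-.785,-.10)
E
```

```text
1017 [ 0.4852 -0.1337]
780 [ 0.4189 -0.1573]
t 11.03 tcp [ 0.5001 -0.0763  0.191 ] rv [ 1.771  1.56  -0.846] q [ 0.32  0.21  1.74 -0.83  1.63  0.58] F [ 0.9 -0.7  0.9] op 0.0545
d cm [-0.58  1.2  -7.22] rot [ 0.145  0.023 -0.012] dir [-0.086 -0.702 -0.707]
```

apply_moves(commands=[-0.5, 0.6, -3.5, 0.145, 0.023, -0.012, 5.4, -0.2, 0.6, -3.7, 0, 0, 0, 5.4, 0, 0, 0, 0, 0, 0, 5.4])

```text
t: 11.4
tool_pos: [0.4987, -0.0644, 0.1271]
orientation: [1.897, 1.661, -0.75]
force: [0.0, -1.0, 1.1]
opening: 0.0539
```

```bash
python3 - <<'E'
from h import *
delta((.4853,-.1345,.048),-.785,-.03)
E
```

```text
t 11.40 tcp [ 0.4987 -0.0644  0.1271] rv [ 1.897  1.661 -0.75 ] q [ 0.26  0.22  1.77 -0.7   1.51  0.57] F [ 0.  -1.   1.1] op 0.0539
d cm [-1.08 -4.91 -5.79] rot [-0.017  0.018  0.005] dir [-0.086 -0.702 -0.707]
```

apply_moves(commands=[-0.7, 0, -0.9, -0.017, 0.018, 0.005, 5.4, -0.3, -1.7, -1.7, 0, 0, 0, 5.4, -0.3, -1.7, -1.7, 0, 0, 0, 5.4, -0.2, -1.7, -1.7, 0, 0, 0, 5.4, 0, 0, 0, 0, 0, 0, 5.4])

```text
t: 12.02
tool_pos: [0.4892, -0.117, 0.0774]
orientation: [1.884, 1.656, -0.76]
force: [0.4, 0.8, 0.7]
opening: 0.0541
```

```bash
python3 - <<'E'
from h import *
delta((.4853,-.1345,.048),-.785,.016)
E
```

```text
t 12.03 tcp [ 0.4892 -0.117   0.0774] rv [ 1.884  1.656 -0.76 ] q [ 0.18  0.24  1.86 -0.76  1.39  0.59] F [0.4 0.8 0.7] op 0.0541
d cm [-0.52 -2.87 -4.07] rot [-0.002  0.016  0.001] dir [-0.086 -0.702 -0.707]
```

apply_moves(commands=[-0.2, 0.2, -1.0, 0, 0.016, 0, 5.4, -0.2, -1.1, -1.1, 0, 0, 0, 5.4, -0.2, -1.1, -1.1, 0, 0, 0, 5.4, -0.1, -0.9, -0.9, 0, 0, 0, 5.4, 0, 0, 0, 0, 0, 0, 5.4])

```text
t: 12.65
tool_pos: [0.4835, -0.1466, 0.0362]
orientation: [1.882, 1.665, -0.774]
force: [-0.5, 0.8, 0.2]
opening: 0.0541
```

```bash
python3 - <<'E'
from h import *
delta((.4853,-.1345,.048),-.785,.016)
E
```

```text
t 12.65 tcp [ 0.4835 -0.1466  0.0362] rv [ 1.882  1.665 -0.774] q [ 0.13  0.29  1.89 -0.79  1.3   0.6 ] F [-0.5  0.8  0.2] op 0.0541
d cm [0.04 0.09 0.04] rot [-0.003  0.003 -0.   ] dir [-0.086 -0.702 -0.707]
```

apply_moves(commands=[0, 0, 0, 0, 0, 0, 3.0, 0, 0, 0, 0, 0, 0, 3.0, 0, 0, 0, 0, 0, 0, 3.0, 0, 0, 0, 0, 0, 0, 3.0, 0, 0, 3, 0, 0, 0, 3.0, 0, 0, 5, 0, 0, 0, 3.0, 0, 0, 5, 0, 0, 0, 3.0, 0, 2, 2, 0.1, -0.012, 0, 3.0], squeeze=40)

```text
t: 13.65
tool_pos: [0.4799, -0.1253, 0.1861]
orientation: [1.949, 1.735, -0.696]
force: [0.2, 0.9, -2.1]
opening: 0.0353
```

apply_moves(commands=[0, 3.2, 1, 0.175, -0.021, 0, 3.0, -0.1, 3.2, 1, 0.175, -0.021, 0, 3.0, -0.1, 3.2, 0.5, 0.175, -0.021, 0, 3.0, -0.1, 3.2, 0, 0.175, -0.021, 0, 3.0, -0.1, 3.2, 0, 0.175, -0.021, 0, 3.0, -0.1, 3.2, 0, 0.175, -0.021, 0, 3.0, -0.1, 3.2, 0, 0.175, -0.021, 0, 3.0, -0.1, 3.2, -1, 0.175, -0.021, 0, 3.0])

```text
t: 14.65
tool_pos: [0.4772, 0.1391, 0.212]
orientation: [-1.886, -1.69, -0.787]
force: [-0.4, 0.5, -3.4]
opening: 0.0353
```

```bash
python3 - <<'E'
from h import *
delta((.4812,.1332,.09),.785,.016)
E
```

```text
t 14.65 tcp [0.4772 0.1391 0.212 ] rv [-1.886 -1.69  -0.787] q [-0.38 -0.18  2.01  0.74  1.55 -0.38] F [-0.4  0.5 -3.4] op 0.0353
d cm [  0.53   0.53 -13.33] rot [ 0.016  0.02  -0.003] dir [ 0.086  0.702 -0.707]
```

apply_moves(commands=[0.2, 0.2, -4, 0.016, 0.02, 0, 3.0, 0, 0.2, -4, 0, 0, 0, 3.0, 0, 0, -4, 0, 0, 0, 3.0, 0, 0, -1, 0, 0, 0, 3.0, 0, 0, 0, 0, 0, 0, 3.0])

```text
t: 15.28
tool_pos: [0.4765, 0.1429, 0.0763]
orientation: [-1.878, -1.662, -0.773]
force: [-0.3, -0.4, -1.4]
opening: 0.0355
```

```bash
python3 - <<'E'
from h import *
delta((.4812,.1332,.0434),.785,.016); rollchk(-1,1)
E
```

```text
t 15.28 tcp [0.4765 0.1429 0.0763] rv [-1.878 -1.662 -0.773] q [-0.38  0.06  2.07  0.77  1.35 -0.57] F [-0.3 -0.4 -1.4] op 0.0355
d cm [ 0.61  0.15 -4.42] rot [-0.001 -0.005 -0.002] dir [ 0.086  0.702 -0.707]
-0.060 14 ztop 0.1375 a@top 0.0083
-0.040 67 ztop 0.1334 a@top 0.0167
-0.020 88 ztop 0.1134 a@top 0.0033
0.000 91 ztop 0.1077 a@top -0.0040
0.020 82 ztop 0.1075 a@top -0.0049
0.040 57 ztop 0.1062 a@top -0.0032
```

apply_moves(commands=[0.6, 0.15, -0.5, 0, 0, 0, 3.0, 0, 0, -1.4, 0, 0, 0, 3.0, 0, 0, -1.2, 0, 0, 0, 3.0, 0, 0, -0.4, 0, 0, 0, 3.0, 0, 0, 0, 0, 0, 0, 3.0])

```text
t: 15.95
tool_pos: [0.4858, 0.1437, 0.0425]
orientation: [-1.878, -1.668, -0.779]
force: [0.3, -1.0, -1.7]
opening: 0.0356
```

```bash
python3 - <<'E'
from h import *
delta((.4812,.1332,.0434),.785,.016)
E
```

```text
t 15.95 tcp [0.4858 0.1437 0.0425] rv [-1.878 -1.668 -0.779] q [-0.37  0.15  2.05  0.79  1.29 -0.62] F [ 0.3 -1.  -1.7] op 0.0356
d cm [-0.32  0.08 -1.05] rot [ 0.001  0.002 -0.002] dir [ 0.086  0.702 -0.707]
```

apply_moves(commands=[-0.35, 0.05, -0.4, 0, 0, 0, 3.0, 0, 0, -0.5, 0, 0, 0, 3.0, 0, 0, -0.15, 0, 0, 0, 3.0, 0, 0, 0, 0, 0, 0, 3.0])

```text
t: 16.45
tool_pos: [0.4809, 0.1449, 0.0317]
orientation: [-1.876, -1.667, -0.778]
force: [-1.7, -0.6, -0.2]
opening: 0.035
```

```bash
python3 - <<'E'
from h import *
delta((.4812,.1332,.0434),.785,.016)
E
```

```text
t 16.45 tcp [0.4809 0.1449 0.0317] rv [-1.876 -1.667 -0.778] q [-0.37  0.16  2.06  0.8   1.28 -0.64] F [-1.7 -0.6 -0.2] op 0.0350
d cm [ 0.17 -0.05  0.03] rot [-0.001  0.    -0.004] dir [ 0.086  0.702 -0.707]
```

apply_moves(commands=[0.1, 0, 0, 0, 0, 0, 4.6, 0, 0, 0, 0, 0, 0, 4.6, 0, 0, 0, 0, 0, 0, 4.6, -0.1, -0.9, 0.9, 0, 0, 0, 4.6, -0.15, -1.5, 1.5, 0, 0, 0, 4.6, -0.2, -2.5, 2.5, 0, 0, 0, 4.6])

```text
t: 17.2
tool_pos: [0.4777, 0.0947, 0.0828]
orientation: [-1.875, -1.668, -0.778]
force: [-0.2, 0.3, -0.4]
opening: 0.0458
```

```bash
python3 - <<'E'
from h import *
st(); rollchk(-1,1); print(); rollchk(1,1)
delta((.419,-.158,.048),-.785,-.10)
E
```

```text
t 17.20 tcp [0.4777 0.0947 0.0828] rv [-1.875 -1.668 -0.778] q [-0.47  0.08  2.02  0.74  1.42 -0.62] F [-0.2  0.3 -0.4] op 0.0458
-0.060 10 ztop 0.0892 a@top -0.0059
-0.040 71 ztop 0.0634 a@top -0.0005
-0.020 68 ztop 0.0631 a@top -0.0011
0.000 73 ztop 0.0623 a@top -0.0002
0.020 74 ztop 0.0633 a@top -0.0009
0.040 43 ztop 0.0617 a@top 0.0016

-0.060 18 ztop 0.1158 a@top -0.0189
-0.040 71 ztop 0.0630 a@top -0.0005
-0.020 72 ztop 0.0626 a@top -0.0016
0.000 77 ztop 0.0627 a@top -0.0012
0.020 75 ztop 0.0631 a@top -0.0003
0.040 46 ztop 0.0619 a@top -0.0027
t 17.30 tcp [0.481  0.0921 0.0853] rv [-1.879 -1.672 -0.784] q [-0.47  0.08  2.02  0.74  1.42 -0.62] F [ 0.8 -0.2 -0.2] op 0.0461
d cm [ -5.34 -17.99   3.34] rot [-1.557  0.195 -0.007] dir [-0.086 -0.702 -0.707]
```

apply_moves(commands=[-0.4, -2.5, 3.5, -0.08, 0.01, 0, 5.4, -0.7, -2.5, 4, -0.175, 0.021, 0, 5.4, -0.7, -2.5, 3, -0.175, 0.021, 0, 5.4, -0.7, -2, 1, -0.175, 0.021, 0, 5.4, -0.7, -2, 0, -0.175, 0.021, 0, 5.4, -0.7, -2, 0, -0.175, 0.021, 0, 5.4, -0.7, -2, 0, -0.175, 0.021, 0, 5.4, -0.7, -2, 0, -0.175, 0.021, 0, 5.4])

```text
t: 18.3
tool_pos: [0.4286, -0.0893, 0.2082]
orientation: [2.018, 1.78, -0.559]
force: [-0.7, -1.2, -1.7]
opening: 0.0541
```

apply_moves(commands=[0, -0.5, -2, -0.15, 0.021, 0, 5.4, 0, 0, -2, -0.1, 0.021, 0, 5.4, 0, 0, 0, 0, 0, 0, 5.4])

```text
t: 18.68
tool_pos: [0.4281, -0.0928, 0.1659]
orientation: [1.834, 1.643, -0.794]
force: [0.1, 0.3, 0.4]
opening: 0.0542
```

```bash
python3 - <<'E'
from h import *
tops((.42,-.158))
delta((.419,-.158,.048),-.785,-.10)
E
```

```text
953 [ 0.4194 -0.1578]
t 18.73 tcp [ 0.4291 -0.0929  0.1676] rv [ 1.837  1.642 -0.789] q [ 0.28 -0.01  1.96 -0.76  1.56  0.55] F [ 0.4 -0.3  0.8] op 0.0538
d cm [-0.16  0.51 -4.89] rot [ 0.042  0.011 -0.016] dir [-0.086 -0.702 -0.707]
```

apply_moves(commands=[-0.3, 0.5, -4.7, 0.042, 0.011, -0.016, 5.4, -0.2, -1.5, -1.5, 0, 0, 0, 5.4, -0.2, -1.5, -1.5, 0, 0, 0, 5.4, 0, 0, 0, 0, 0, 0, 5.4])

```text
t: 19.23
tool_pos: [0.4272, -0.1182, 0.0956]
orientation: [1.893, 1.661, -0.755]
force: [-1.2, -0.3, 0.4]
opening: 0.0541
```

```bash
python3 - <<'E'
from h import *
delta((.4193,-.1585,.048),-.785,.016)
E
```

```text
t 19.23 tcp [ 0.4272 -0.1182  0.0956] rv [ 1.893  1.661 -0.755] q [ 0.2   0.05  2.02 -0.74  1.41  0.58] F [-1.2 -0.3  0.4] op 0.0541
d cm [-0.92 -5.16 -5.89] rot [-0.012  0.015  0.003] dir [-0.086 -0.702 -0.707]
```

apply_moves(commands=[-0.5, 0.2, -0.7, -0.012, 0.015, 0, 5.4, -0.2, -1.7, -1.7, 0, 0, 0, 5.4, -0.2, -1.7, -1.7, 0, 0, 0, 5.4, -0.1, -1.3, -1.3, 0, 0, 0, 5.4, 0, 0, 0, 0, 0, 0, 5.4])

```text
t: 19.85
tool_pos: [0.4214, -0.162, 0.0452]
orientation: [1.887, 1.657, -0.767]
force: [-1.0, -0.2, -0.1]
opening: 0.0541
```

```bash
python3 - <<'E'
from h import *
delta((.4193,-.1585,.048),-.785,.016)
E
```

```text
t 19.85 tcp [ 0.4214 -0.162   0.0452] rv [ 1.887  1.657 -0.767] q [ 0.11  0.12  2.07 -0.8   1.28  0.61] F [-1.  -0.2 -0.1] op 0.0541
d cm [-0.35 -0.77 -0.86] rot [-0.003  0.01   0.004] dir [-0.086 -0.702 -0.707]
```

apply_moves(commands=[-0.4, -0.8, -0.9, 0, 0.01, 0, 5.4, 0, 0, 0, 0, 0, 0, 5.4, 0, 0, 0, 0, 0, 0, 3.0, 0, 0, 0, 0, 0, 0, 3.0, 0, 0, 0, 0, 0, 0, 3.0, 0, 0, 0, 0, 0, 0, 3.0, 0, 0, 3, 0, 0, 0, 3.0, 0, 0, 5, 0, 0, 0, 3.0])

```text
t: 20.85
tool_pos: [0.4149, -0.1691, 0.1144]
orientation: [1.885, 1.67, -0.785]
force: [0.2, -0.6, -2.4]
opening: 0.0353
```

```bash
python3 - <<'E'
from h import *
delta((.4662,.0101,.12),.785,.016)
E
```

```text
t 20.85 tcp [ 0.4149 -0.1691  0.1144] rv [ 1.885  1.67  -0.785] q [ 0.1  -0.02  2.06 -0.77  1.39  0.48] F [ 0.2 -0.6 -2.4] op 0.0353
d cm [ 5.26 19.04 -0.57] rot [ 1.554 -0.199 -0.004] dir [ 0.086  0.702 -0.707]
```

apply_moves(commands=[0.5, 1.5, 4, 0, 0, 0, 3.0, 0.6, 2.3, 3, 0.175, -0.021, 0, 3.0, 0.6, 2.3, 1, 0.175, -0.021, 0, 3.0, 0.6, 2.3, 0, 0.175, -0.021, 0, 3.0, 0.6, 2.3, 0, 0.175, -0.021, 0, 3.0, 0.6, 2.3, 0, 0.175, -0.021, 0, 3.0, 0.6, 2.3, 0, 0.175, -0.021, 0, 3.0, 0.6, 2.3, 0, 0.175, -0.021, 0, 3.0])

```text
t: 21.85
tool_pos: [0.4662, 0.014, 0.204]
orientation: [-2.068, -1.856, -0.527]
force: [-0.6, 0.1, -4.0]
opening: 0.0354
```

apply_moves(commands=[0.4, 1, 0, 0.175, -0.021, 0, 3.0, 0.3, 0.5, 0, 0.175, -0.021, 0, 3.0, 0, 0, -2, 0, 0, 0, 3.0])

```text
t: 22.22
tool_pos: [0.4737, 0.0276, 0.1835]
orientation: [-1.833, -1.638, -0.846]
force: [0.6, 0.1, -2.7]
opening: 0.0354
```

```bash
python3 - <<'E'
from h import *
delta((.4662,.0101,.09),.785,.016)
E
```

```text
t 22.23 tcp [0.4737 0.0276 0.1835] rv [-1.833 -1.638 -0.846] q [-0.63  0.02  1.92  0.73  1.67 -0.62] F [ 0.6  0.1 -2.7] op 0.0354
d cm [ -0.62  -0.62 -10.48] rot [-0.062  0.025 -0.002] dir [ 0.086  0.702 -0.707]
```

apply_moves(commands=[-0.5, -0.5, -3.5, -0.062, 0.025, 0, 3.0, 0, 0, -3.5, 0, 0, 0, 3.0, 0, 0, -3.5, 0, 0, 0, 3.0, 0, 0, 0, 0, 0, 0, 3.0])

```text
t: 22.72
tool_pos: [0.4664, 0.0221, 0.0708]
orientation: [-1.887, -1.679, -0.755]
force: [0.2, -0.3, -1.1]
opening: 0.0354
```

```bash
python3 - <<'E'
from h import *
delta((.4662,.0101,.0434),.785,.016);rollchk(-1,-1)
E
```

```text
t 22.73 tcp [0.4664 0.0221 0.0708] rv [-1.887 -1.679 -0.755] q [-0.6   0.15  1.97  0.66  1.47 -0.71] F [ 0.2 -0.3 -1.1] op 0.0354
d cm [ 0.12 -0.08 -3.88] rot [ 0.019 -0.007 -0.007] dir [ 0.086  0.702 -0.707]
-0.060 11 ztop 0.1370 a@top -0.0189
-0.040 66 ztop 0.1273 a@top -0.0076
-0.020 73 ztop 0.1080 a@top -0.0022
0.000 72 ztop 0.1001 a@top -0.0003
0.020 70 ztop 0.1010 a@top -0.0003
0.040 67 ztop 0.0986 a@top -0.0001
```

apply_moves(commands=[0, 0, -1.2, 0.019, -0.007, 0, 3.0, 0, 0, -1.2, 0, 0, 0, 3.0, 0, 0, -0.5, 0, 0, 0, 3.0, 0, 0, 0, 0, 0, 0, 3.0])

```text
t: 23.28
tool_pos: [0.4699, 0.0203, 0.0446]
orientation: [-1.875, -1.679, -0.781]
force: [-1.1, 0.3, -1.9]
opening: 0.0353
```

```bash
python3 - <<'E'
from h import *
delta((.4662,.0101,.0434),.785,.016)
E
```

```text
t 23.27 tcp [0.4699 0.0203 0.0446] rv [-1.875 -1.679 -0.781] q [-0.61  0.21  1.96  0.68  1.44 -0.76] F [-1.1  0.3 -1.9] op 0.0353
d cm [-0.23  0.11 -1.25] rot [ 0.005  0.008 -0.007] dir [ 0.086  0.702 -0.707]
```

apply_moves(commands=[-0.3, 0.1, -0.5, 0, 0.008, 0, 3.0, -0.1, 0, -0.6, 0, 0, 0, 3.0, 0, 0, -0.15, 0, 0, 0, 3.0, 0, 0, 0, 0, 0, 0, 3.0])

```text
t: 23.78
tool_pos: [0.4661, 0.0209, 0.0329]
orientation: [-1.875, -1.674, -0.774]
force: [-1.4, -0.2, -0.1]
opening: 0.0355
```

```bash
python3 - <<'E'
from h import *
delta((.4662,.0101,.0434),.785,.016)
E
```

```text
t 23.77 tcp [0.4661 0.0209 0.0329] rv [-1.875 -1.674 -0.774] q [-0.61  0.23  1.97  0.68  1.42 -0.77] F [-1.4 -0.2 -0.1] op 0.0355
d cm [ 0.15  0.04 -0.09] rot [ 0.004  0.001 -0.008] dir [ 0.086  0.702 -0.707]
```

apply_moves(commands=[0.1, 0, -0.05, 0, 0, 0, 4.6, 0, 0, 0, 0, 0, 0, 4.6, 0, 0, 0, 0, 0, 0, 4.6, -0.1, -0.9, 0.9, 0, 0, 0, 4.6, -0.15, -1.5, 1.5, 0, 0, 0, 4.6, -0.2, -2.5, 2.5, 0, 0, 0, 4.6, 0, -3, 4, -0.1, 0.01, 0, 6.0, 0, -3, 5, -0.17, 0.02, 0, 6.0])

```text
t: 24.78
tool_pos: [0.4583, -0.091, 0.1719]
orientation: [-2.057, -1.823, -0.527]
force: [1.1, 0.2, 0.5]
opening: 0.0592
```

apply_moves(commands=[0, -3, 3, -0.17, 0.02, 0, 6.0, 0.5, -4, 0, -0.17, 0.02, 0, 6.0, 1, -4, 0, -0.17, 0.02, 0, 6.0, 1, -2, 0, 0, 0, 0, 6.0, 0, 0, 0, 0, 0, 0, 6.0])

```text
t: 25.4
tool_pos: [0.4876, -0.2302, 0.2178]
orientation: [2.332, 2.058, -0.025]
force: [-0.0, 0.4, -1.2]
opening: 0.06
```

```bash
python3 - <<'E'
from h import *
st(); 
for a in((-1,-1),(1,1),(-1,1)): rollchk(*a); print()
for c in ("scene","side","wrist"):
    m=camera_model(c); b,d=read_camera(c); X=cloud(d,m)
    if c=='wrist': cv2.imwrite('pics/w2.png',b)
    print(c,[(np.round(w(r["point"],m),3).tolist(),round(r["conf"],2)) for r in spot_point("block_1",c)])
    for r in cut_out("block_1",c):
        k=r["mask"]&(d>0)&(X[...,2]>.027)&(X[...,2]<.037); s=X[k]
        if len(s)>30:
            q,sz,a=cv2.minAreaRect(s[:,:2].astype(np.float32)); print(round(r["conf"],2),len(s),np.round(q,4),np.round(sz,4),round(a,1))
E
```

```text
t 25.40 tcp [ 0.4876 -0.2302  0.2178] rv [ 2.332  2.058 -0.025] q [-0.52 -0.06  1.68 -0.03  1.49 -0.39] F [-0.   0.4 -1.2] op 0.0600
-0.060 9 ztop 0.0624 a@top -0.0007
-0.040 55 ztop 0.0624 a@top -0.0005
-0.020 57 ztop 0.0620 a@top -0.0003
0.000 61 ztop 0.0627 a@top 0.0012
0.020 57 ztop 0.0631 a@top 0.0018
0.040 39 ztop 0.0623 a@top -0.0001

-0.060 11 ztop 0.0611 a@top -0.0031
-0.040 70 ztop 0.0621 a@top 0.0002
-0.020 68 ztop 0.0625 a@top -0.0014
0.000 78 ztop 0.0625 a@top -0.0012
0.020 77 ztop 0.0629 a@top -0.0002
0.040 44 ztop 0.0613 a@top -0.0005

-0.060 7 ztop 0.0613 a@top 0.0042
-0.040 72 ztop 0.0638 a@top -0.0003
-0.020 70 ztop 0.0630 a@top -0.0012
0.000 70 ztop 0.0625 a@top -0.0013
0.020 75 ztop 0.0635 a@top 0.0012
0.040 42 ztop 0.0624 a@top -0.0010

scene [([0.549, -0.265, -0.002], 0.78), ([0.432, -0.256, 0.001], 0.76)]
0.9 244 [ 0.4376 -0.2533] [0.1042 0.0425] 85.0
0.64 250 [ 0.5514 -0.267 ] [0.1078 0.0415] 84.8
0.49 53 [ 0.4676 -0.3911] [0.0438 0.1189] 66.9
side [([0.44, -0.252, 0.0], 0.72), ([0.549, -0.269, -0.002], 0.71)]
0.78 340 [ 0.438  -0.2597] [0.1037 0.0408] 82.3
0.68 344 [ 0.552  -0.2684] [0.106  0.0421] 85.3
wrist [([0.551, -0.263, -0.001], 0.85), ([0.441, -0.256, 0.004], 0.81)]
0.88 3244 [ 0.4362 -0.2531] [0.1036 0.0422] 84.2
0.77 3085 [ 0.5511 -0.2646] [0.1034 0.0417] 84.8
```

View pics/w2.png

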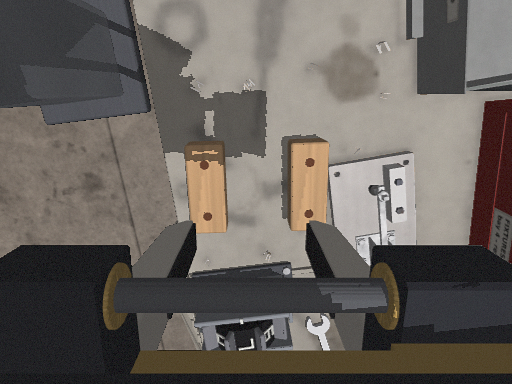

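The wrist view shows both blocks flat, at (207,187) and (309,185) px. The left one at (0.437, −0.254) has free space around it, so I'll take that. All three rollers are seated.

```bash
python3 - <<'E'
from h import *
delta((.437,-.254,.10),0,.018,-.095)
E
```

```text
t 26.00 tcp [ 0.4874 -0.2292  0.2169] rv [ 2.331  2.06  -0.025] q [-0.52 -0.06  1.68 -0.03  1.49 -0.39] F [-0.1  0.1  0.7] op 0.0599
d cm [ -5.04  -2.48 -13.49] rot [0.033 0.009 0.028] dir [ 0.  0. -1.]
```

apply_moves(commands=[-2.6, -1.3, -3, 0.03, 0.01, 0.028, 6.2, -2.4, -1.2, -3, 0, 0, 0, 6.2, 0, 0, -4, 0, 0, 0, 6.2, 0, 0, -2, 0, 0, 0, 6.2, 0, 0, 0, 0, 0, 0, 6.2])

```text
t: 26.62
tool_pos: [0.4362, -0.2549, 0.0949]
orientation: [2.321, 2.112, -0.003]
force: [0.4, -0.5, 0.2]
opening: 0.0618
```

```bash
python3 - <<'E'
from h import *
delta((.437,-.254,.031),0,.018,-.095)
m=camera_model('wrist'); b,d=read_camera('wrist'); X=cloud(d,m)
for r in cut_out("block_1",'wrist')[:2]:
    s=X[r["mask"]&(d>0)&(X[...,2]>.027)&(X[...,2]<.037)]
    if len(s)>30: q,sz,a=cv2.minAreaRect(s[:,:2].astype(np.float32)); print(round(r["conf"],2),len(s),np.round(q,4),np.round(sz,4),round(a,1))
E
```

```text
t 26.62 tcp [ 0.4362 -0.2549  0.0949] rv [ 2.321  2.112 -0.003] q [-0.63 -0.03  1.89 -0.    1.28 -0.53] F [ 0.4 -0.5  0.2] op 0.0618
d cm [ 0.08  0.09 -8.19] rot [ 0.004  0.001 -0.001] dir [ 0.  0. -1.]
0.78 7551 [ 0.4363 -0.2532] [0.1036 0.042 ] 84.3
0.64 6754 [ 0.5508 -0.2639] [0.1016 0.0425] 84.6
```

apply_moves(commands=[0, 0.1, -3, 0, 0, 0, 6.2, 0, 0, -3, 0, 0, 0, 6.2, 0, 0, -1.8, 0, 0, 0, 6.2, 0, 0, 0, 0, 0, 0, 6.2])

```text
t: 27.22
tool_pos: [0.4425, -0.2576, 0.0241]
orientation: [2.309, 2.104, 0.002]
force: [0.4, -0.4, 0.5]
opening: 0.062
```

```bash
python3 - <<'E'
from h import *
delta((.4365,-.2535,.031),0,.018,-.1)
E
```

```text
t 27.23 tcp [ 0.4425 -0.2576  0.0241] rv [2.309e+00 2.104e+00 2.000e-03] q [-0.63  0.07  1.93 -0.    1.13 -0.53] F [ 0.4 -0.4  0.5] op 0.0620
d cm [-0.6   0.41 -1.11] rot [ 0.012  0.013 -0.007] dir [ 0.  0. -1.]
```

apply_moves(commands=[-0.6, 0.4, -0.9, 0.012, 0.013, -0.007, 6.2, 0, 0, 0, 0, 0, 0, 6.2, 0, 0, 0, 0, 0, 0, 3.5, 0, 0, 0, 0, 0, 0, 3.5, 0, 0, 0, 0, 0, 0, 3.5, 0, 0, 0, 0, 0, 0, 3.5, 0, 0, 2, 0, 0, 0, 3.5, 0, 0, 4, 0, 0, 0, 3.5])

```text
t: 28.22
tool_pos: [0.4352, -0.2526, 0.0752]
orientation: [-2.327, -2.104, 0.001]
force: [1.1, -0.2, -1.4]
opening: 0.0417
```

```bash
python3 - <<'E'
from h import *
delta((.5278,.0026,.12),0,.018)
E
```

```text
t 28.23 tcp [ 0.4352 -0.2526  0.0752] rv [-2.327e+00 -2.104e+00  1.000e-03] q [-0.63 -0.01  1.9  -0.    1.25 -0.53] F [ 1.1 -0.2 -1.4] op 0.0417
d cm [ 9.26 25.52  2.68] rot [-0.003 -0.004 -0.021] dir [ 0.  0. -1.]
```

apply_moves(commands=[0, 0, 5, 0, 0, 0, 3.5, 1.2, 3.7, 4, 0, 0, -0.02, 3.5, 1.4, 4.2, 0, 0, 0, 0, 3.5, 1.6, 4.4, 0, 0, 0, 0, 3.5, 1.6, 4.4, 0, 0, 0, 0, 3.5, 1.6, 4.4, 0, 0, 0, 0, 3.5, 1.5, 4, 0, 0, 0, 0, 3.5, 0, 0, 0, 0, 0, 0, 3.5])

```text
t: 29.22
tool_pos: [0.5271, 0.0052, 0.1722]
orientation: [2.353, 2.078, 0.004]
force: [-0.2, 0.2, -0.6]
opening: 0.0421
```

```bash
cat >> h.py <<'E'
def blockchk():
    m=camera_model('scene'); b,d=read_camera('scene'); X=cloud(d,m)
    for r in cut_out("block_1",'scene'):
        s=X[r["mask"]&(d>0)]
        if len(s)>30:
            zt=np.median(s[s[:,2]>np.percentile(s[:,2],60)][:,2]); s=s[abs(s[:,2]-zt)<.005]
            q,sz,a=cv2.minAreaRect(s[:,:2].astype(np.float32)); Y=np.r_[q,0]-np.array([.5045,.0679,0]); print(round(r["conf"],2),len(s),np.round(q,4),'ztop %.4f'%zt,np.round(sz,4),round(a,1),'rack frame',np.round([Y@U,Y@V],4))
E
python3 - <<'E'
from h import *
delta((.5278,.0026,.048),0,.018); blockchk()
E
```

```text
t 29.23 tcp [0.5271 0.0052 0.1722] rv [2.353 2.078 0.004] q [-0.09 -0.04  1.75  0.    1.43  0.04] F [-0.2  0.2 -0.6] op 0.0421
d cm [  0.07  -0.26 -14.22] rot [0.    0.004 0.002] dir [ 0.  0. -1.]
0.78 225 [ 0.5532 -0.2655] ztop 0.0342 [0.1013 0.0402] 87.3 rack frame [ 0.0887 -0.3251]
0.74 286 [0.53   0.0173] ztop 0.1873 [0.081  0.0415] 82.6 rack frame [ 0.0314 -0.0472]
```

apply_moves(commands=[0, -0.2, -4, 0, 0, 0, 3.5, 0, 0, -4, 0, 0, 0, 3.5, 0, 0, -1.8, 0, 0, 0, 3.5, 0, 0, 0, 0, 0, 0, 3.5])

```text
t: 29.82
tool_pos: [0.5262, -0.0042, 0.0731]
orientation: [2.358, 2.068, 0.003]
force: [-0.5, -0.7, -1.5]
opening: 0.0418
```

```bash
python3 - <<'E'
from h import *
delta((.5278,.0026,.063),0,.018); blockchk()
E
```

```text
t 29.82 tcp [ 0.5262 -0.0042  0.0731] rv [2.358 2.068 0.003] q [-0.1   0.05  1.85 -0.    1.24  0.03] F [-0.5 -0.7 -1.5] op 0.0418
d cm [ 0.16  0.68 -2.81] rot [0.003 0.005 0.01 ] dir [ 0.  0. -1.]
0.9 235 [ 0.552  -0.2662] ztop 0.0337 [0.1067 0.0421] 84.7 rack frame [ 0.0876 -0.3259]
0.57 227 [0.5297 0.0126] ztop 0.0885 [0.0708 0.0405] 80.9 rack frame [ 0.0317 -0.0519]
```

apply_moves(commands=[0.16, 0.7, 0, 0, 0.005, 0.01, 3.5, 0, 0.05, -0.8, 0, 0, 0, 3.5, 0, 0, 0, 0, 0, 0, 3.5])

```text
t: 30.3
tool_pos: [0.5323, 0.0039, 0.0704]
orientation: [2.344, 2.079, 0.007]
force: [-0.4, 0.1, -1.2]
opening: 0.0415
```

```bash
python3 - <<'E'
from h import *
delta((.5278,.0026,.063),0,.018)
b,d=read_camera('wrist'); b2,_=read_camera('scene')
m=camera_model('scene');K=m["intrinsics"]; q=K@(m["R"]@np.array([.51,.04,.05])+m["t"]); u,v=(q[:2]/q[2]).astype(int)
cv2.imwrite('pics/p3.png',np.hstack([b[:250,60:460],cv2.resize(b2[v-45:v+38,u-66:u+66],(400,250),interpolation=cv2.INTER_CUBIC)]))
E
```

```text
t 30.30 tcp [0.5323 0.0039 0.0704] rv [2.344 2.079 0.007] q [-0.09  0.06  1.84 -0.    1.23  0.03] F [-0.4  0.1 -1.2] op 0.0415
d cm [-0.45 -0.13 -2.54] rot [ 0.004  0.009 -0.002] dir [ 0.  0. -1.]
```

View pics/p3.png

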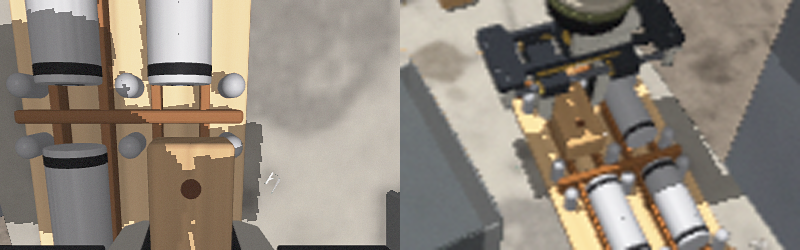

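The wrist view shows the block (x≈148–235 px) sitting a few mm to the right of the gap between the posts at (131,145) and (231,145), which agrees with the computed −4.5 mm. I'll correct that.

apply_moves(commands=[-0.4, -0.1, 0, 0.004, 0.009, 0, 3.5, 0, 0, 0, 0, 0, 0, 3.5])

```text
t: 30.65
tool_pos: [0.5285, 0.0026, 0.0713]
orientation: [2.35, 2.084, 0.002]
force: [-0.1, -0.1, -2.1]
opening: 0.0415
```

```bash
python3 - <<'E'
from h import *
delta((.5278,.0026,.048),0,.018)
E
```

```text
t 30.65 tcp [0.5285 0.0026 0.0713] rv [2.350e+00 2.084e+00 2.000e-03] q [-0.09  0.06  1.84  0.    1.24  0.03] F [-0.1 -0.1 -2.1] op 0.0415
d cm [-0.07 -0.   -4.13] rot [-0.001  0.001 -0.002] dir [ 0.  0. -1.]
```

apply_moves(commands=[-0.1, 0, -0.9, 0, 0, 0, 3.5, 0, 0, 0, 0, 0, 0, 3.5])

```text
t: 30.9
tool_pos: [0.5272, 0.0025, 0.0615]
orientation: [-2.351, -2.084, -0.001]
force: [1.2, 0.4, -2.2]
opening: 0.0414
```

```bash
python3 - <<'E'
from h import *
delta((.5278,.0026,.0275),0,.018)
E
```

```text
t 30.90 tcp [0.5272 0.0025 0.0615] rv [-2.351e+00 -2.084e+00 -1.000e-03] q [-0.09  0.07  1.85  0.    1.22  0.03] F [ 1.2  0.4 -2.2] op 0.0414
d cm [ 0.06  0.01 -5.2 ] rot [-0.001  0.001 -0.001] dir [ 0.  0. -1.]
```

apply_moves(commands=[-0.04, 0, -0.7, 0, 0, 0, 3.5, 0, 0, 0, 0, 0, 0, 3.5, -0.05, 0, -0.6, 0, 0, 0, 3.5, 0, 0, 0, 0, 0, 0, 3.5])

```text
t: 31.4
tool_pos: [0.5268, 0.0025, 0.0479]
orientation: [2.35, 2.084, 0.002]
force: [0.1, 0.2, -1.1]
opening: 0.0415
```

```bash
python3 - <<'E'
from h import *
delta((.5278,.0026,.0625),0,.018)
E
```

```text
t 31.40 tcp [0.5268 0.0025 0.0479] rv [2.350e+00 2.084e+00 2.000e-03] q [-0.09  0.09  1.86  0.    1.19  0.03] F [ 0.1  0.2 -1.1] op 0.0415
d cm [ 0.1   0.01 -0.34] rot [-0.001  0.002 -0.001] dir [ 0.  0. -1.]
```

apply_moves(commands=[0.05, 0, -0.3, 0, 0, 0, 3.5, 0, 0, 0, 0, 0, 0, 3.5, 0, 0, 0, 0, 0, 0, 4.8, 0, 0, 0, 0, 0, 0, 4.8, 0, 0, 2, 0, 0, 0, 4.8, 0, 0, 3, 0, 0, 0, 4.8, 0, 0, 5, 0, 0, 0, 4.8, 0, 0, 5, 0, 0, 0, 4.8])

```text
t: 32.4
tool_pos: [0.5226, 0.0029, 0.195]
orientation: [-2.344, -2.079, 0.011]
force: [0.9, -0.0, -0.0]
opening: 0.0477
```

apply_moves(commands=[0, -5, 4, 0, 0, 0, 4.8, 0, -5.5, 0, 0, 0, 0, 2, 0, -5.5, 0, 0, 0, 0, 0, -0.5, -5.5, 0, 0, 0, 0, 0, -0.5, -5.5, 0, 0, 0, 0, 0, 0, 0, 0, 0, 0, 0, 0])

```text
t: 33.15
tool_pos: [0.5143, -0.2734, 0.24]
orientation: [2.346, 2.088, -0.001]
force: [0.1, 1.3, -0.8]
opening: 0.003
```

```bash
python3 - <<'E'
from h import *
st(); blockchk()
for c in ('scene','side','wrist'):
    m=camera_model(c); b,d=read_camera(c); K=m["intrinsics"]
    print(c,[(n,[(np.round(w(r["point"],m),4).tolist(),round(r["conf"],2)) for r in spot_point(n,c)][:1]) for n in("counter","wheel_axis")])
    np.savez(c+'2.npz',b=b,d=d,**m)
    q=K@(m["R"]@np.array([.46,-.41,.08])+m["t"]); u,v=(q[:2]/q[2]).astype(int); print(u,v)
    if c!='wrist': cv2.imwrite(f'pics/c_{c}.png',cv2.resize(b[v-40:v+40,u-50:u+50],(400,320),interpolation=cv2.INTER_CUBIC))
    else: cv2.imwrite('pics/c_wrist.png',b)
    if c=='scene':
        q=K@(m["R"]@np.array([.51,.06,.05])+m["t"]); u,v=(q[:2]/q[2]).astype(int); R=cv2.resize(b[v-50:v+50,u-50:u+50],(320,320),interpolation=cv2.INTER_CUBIC)
cv2.imwrite('pics/p4.png',np.hstack([cv2.imread('pics/c_side.png'),R]))
E
```

```text
t 33.15 tcp [ 0.5143 -0.2734  0.24  ] rv [ 2.346e+00  2.088e+00 -1.000e-03] q [-0.58  0.07  1.51 -0.    1.56 -0.46] F [ 0.1  1.3 -0.8] op 0.0030
0.62 363 [0.5286 0.0019] ztop 0.0636 [0.1054 0.0419] 83.1 rack frame [ 0.0319 -0.0626]
0.56 247 [ 0.5512 -0.2681] ztop 0.0335 [0.1067 0.0416] 84.3 rack frame [ 0.0871 -0.3279]
0.16 160 [0.6631 0.2149] ztop 0.0200 [0.0501 0.0505] 4.4 rack frame [0.1397 0.1651]
scene [('counter', [([0.4591, -0.4086, -0.0007], 0.75)]), ('wheel_axis', [([0.4756, 0.1371, 0.0423], 0.75)])]
251 136
side [('counter', []), ('wheel_axis', [([0.4578, -0.4111, 0.0579], 0.69)])]
224 254
wrist [('counter', []), ('wheel_axis', [])]
215 299
```

View pics/p4.png

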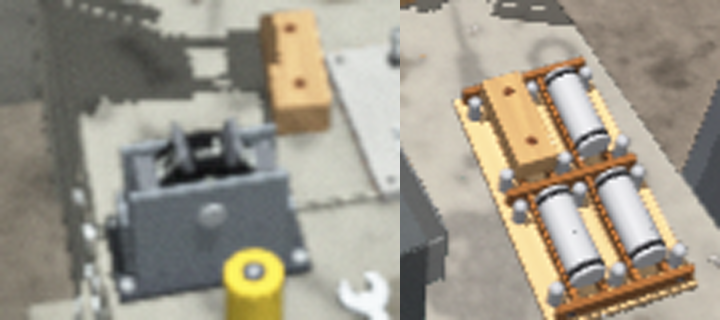

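View pics/c_wrist.png

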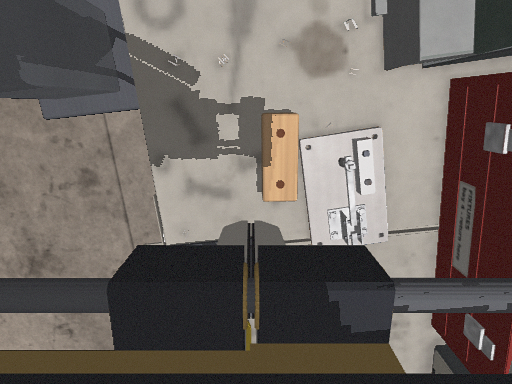

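The rack crop shows all four berths filled: three rollers and one block, seated at z 63.6 mm and centred. The wrist view shows the spare block at (280,157) on the bench, with the counter hidden behind the fingers. Next I'll turn the jaws along the wheel axis and look at the digits.

apply_moves(commands=[-1.4, -1.7, 0, 0, 0, -0.18, 0, -1.4, -1.7, 0, 0, 0, -0.18, 0, -1.4, -1.7, 0, 0, 0, -0.18, 0, -1.4, -1.7, 0, 0, 0, -0.18, 0, -1.4, -1.7, 0, 0, 0, -0.18, 0, -1.4, -1.7, 0, 0, 0, -0.18, 0, -1.4, -1.7, 0, 0, 0, -0.18, 0, -1.4, -1.7, 0, 0, 0, -0.18, 0])

```text
t: 34.7
tool_pos: [0.4023, -0.4058, 0.2417]
orientation: [3.139, -0.03, 0.0]
force: [-0.2, 0.3, 0.1]
opening: 0.0003
```

```bash
python3 - <<'E'
from h import *
s=st(); m=camera_model('wrist'); b,d=read_camera('wrist'); np.savez('w3.npz',b=b,d=d,**m); print('cam',np.round(-m["R"].T@m["t"],3), np.round(m["R"],2).tolist())
print([(np.round(w(r["point"],m),4).tolist(),round(r["conf"],2)) for r in spot_point("wheel_axis",'wrist')][:1])
cv2.imwrite('pics/w3.png',b)
E
```

```text
t 34.70 tcp [ 0.4023 -0.4058  0.2417] rv [ 3.139 -0.03   0.   ] q [-0.88  0.04  1.54 -0.    1.56  0.71] F [-0.2  0.3  0.1] op 0.0003
cam [ 0.474 -0.406  0.408] [[-0.02, -1.0, 0.0], [-0.97, 0.02, 0.26], [-0.26, 0.0, -0.97]]
[]
```

View pics/w3.png

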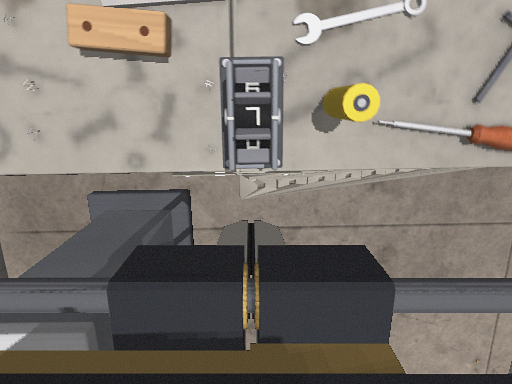

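```bash
python3 - <<'E'
from h import *
z=np.load('w3.npz'); b=z['b'];d=z['d']
cv2.imwrite('pics/w3c.png',cv2.resize(b[50:175,210:295],None,fx=4.5,fy=4.5,interpolation=cv2.INTER_CUBIC))
X=cloud(d,z); s=X[(d>0)&(abs(X[...,0]-.46)<.07)&(abs(X[...,1]+.41)<.045)]
# cheeks tops
c=s[(abs(s[:,2]-.086)<.004)]; print('cheek rect',[np.round(q,4) for q in cv2.minAreaRect(c[:,:2].astype(np.float32))])
c=s[(abs(s[:,1]+.41)<.012)]
for lo in np.arange(.40,.52,.004):
    k=c[(c[:,0]>=lo)&(c[:,0]<lo+.004)]
    if len(k): print('%.3f z %.4f'%(lo+.002,np.median(k[:,2])),end='; ')
E
```

```text
cheek rect [array([ 0.4595, -0.4077]), array([0.0491, 0.103 ]), np.float64(89.9497)]
0.402 z 0.2680; 0.406 z 0.0482; 0.410 z 0.2643; 0.414 z 0.2625; 0.418 z 0.0834; 0.422 z 0.3513; 0.426 z 0.3543; 0.430 z 0.3499; 0.434 z 0.3498; 0.438 z 0.3443; 0.442 z 0.1071; 0.446 z 0.1063; 0.450 z 0.0969; 0.454 z 0.0956; 0.458 z 0.0960; 0.462 z 0.0960; 0.466 z 0.0954; 0.470 z 0.0948; 0.474 z 0.0975; 0.478 z 0.1048; 0.482 z 0.1051; 0.486 z 0.0852; 0.490 z 0.0802; 0.494 z 0.0760; 0.498 z 0.0771; 0.502 z 0.0784; 0.506 z 0.0786; 0.514 z 0.0476; 0.518 z 0.0482;
```

View pics/w3c.png

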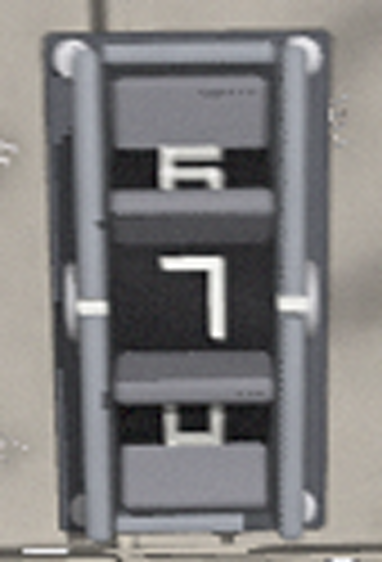

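The crop shows 7 on top, upright when read from the robot side. The 6 is on the far side and the 0 on the near side, so counter +x is world +x. The ridges are at x≈0.444 and 0.480, which puts the wheel at about −0.73 rad and leaves about 3.09 rad to go. That is four pushes, each ending with the pushed ridge at +22.5°.

apply_moves(commands=[1.4, -0.1, -3, 0, 0, 0, 0, 1.3, -0.1, -3, 0, 0, 0, 0, 0, 0, -4, 0, 0, 0, 0, 0, 0, -2.5, 0, 0, 0, 0, 0, 0, 0, 0, 0, 0, 0])

```text
t: 35.42
tool_pos: [0.432, -0.406, 0.1147]
orientation: [3.138, 0.002, 0.004]
force: [-0.6, 0.4, 0.7]
opening: 0.0006
```

```bash
cat >> h.py <<'E'
def wd(x=.430,z=.100):
    s=st(); print('to entry cm',np.round((np.array([x,-.408,z])-s['tool_pos'])*100,2))
E
python3 - <<'E'
from h import *
wd()
E
```

```text
t 35.42 tcp [ 0.432  -0.406   0.1147] rv [3.138e+00 2.000e-03 4.000e-03] q [-0.84  0.18  1.63 -0.    1.33  0.73] F [-0.6  0.4  0.7] op 0.0006
to entry cm [-0.2  -0.2  -1.47]
```

apply_moves(commands=[-0.2, -0.2, -1.4, 0, 0, 0, 0, 0, 0, 0, 0, 0, 0, 0])

```text
t: 35.67
tool_pos: [0.431, -0.4101, 0.106]
orientation: [3.132, 0.007, 0.007]
force: [-1.3, 0.1, 0.9]
opening: 0.0004
```

apply_moves(commands=[0.8, 0, 0, 0, 0, 0, 0, 0.8, 0, 0, 0, 0, 0, 0, 0.8, 0, 0, 0, 0, 0, 0, 0.6, 0, 0, 0, 0, 0, 0, 0, 0, 0, 0, 0, 0, 0])

```text
t: 36.3
tool_pos: [0.4639, -0.412, 0.1117]
orientation: [3.127, 0.013, 0.015]
force: [0.1, 1.2, -0.1]
opening: 0.0004
```

```bash
python3 - <<'E'
from h import *
wd(.4653)
E
```

```text
t 36.30 tcp [ 0.4639 -0.412   0.1117] rv [3.127 0.013 0.015] q [-0.81  0.24  1.56 -0.    1.32  0.76] F [ 0.1  1.2 -0.1] op 0.0004
to entry cm [ 0.14  0.4  -1.17]
```

apply_moves(commands=[0, 0.3, 4, 0, 0, 0, 0, -3, 0.1, 4, 0.015, 0, -0.015, 0, -3, 0, 2, 0, 0, 0, 0, 0, 0, 0, 0, 0, 0, 0])

```text
t: 36.8
tool_pos: [0.4013, -0.4069, 0.2123]
orientation: [-3.139, 0.009, -0.01]
force: [0.4, -0.1, 0.0]
opening: 0.0002
```

```bash
cat >> h.py <<'E'
def ridges():
    m=camera_model('wrist'); b,d=read_camera('wrist'); X=cloud(d,m)
    s=X[(d>0)&(abs(X[...,0]-.46)<.05)&(abs(X[...,1]+.408)<.012)&(X[...,2]>.09)&(X[...,2]<.115)]
    rel=s[:,[0,2]]-np.array([.4595,.060]); r=np.hypot(*rel.T); a=np.degrees(np.arctan2(rel[:,0],rel[:,1]))
    t=np.sort(a[(r>.0465)&(r<.053)]); 
    if len(t)==0: print('no ridge pts'); return
    for g in np.split(t,np.where(np.diff(t)>8)[0]+1): print('ridge deg: mid %.1f (%.1f..%.1f) n%d'%((g[0]+g[-1])/2,g[0],g[-1],len(g)))
    return b
E
python3 - <<'E'
from h import *
st(); b=ridges()
E
```

```text
t 36.80 tcp [ 0.4013 -0.4069  0.2123] rv [-3.139  0.009 -0.01 ] q [-0.89  0.05  1.58  0.01  1.5   0.69] F [ 0.4 -0.1  0. ] op 0.0002
ridge deg: mid -48.1 (-51.9..-44.3) n154
ridge deg: mid -5.0 (-8.0..-1.9) n210
ridge deg: mid 38.5 (34.5..42.5) n232
```

The tip was too high and slipped off, so the wheel moved only about 13°. The ridges are now at −48°, −5° and 38.5°. I'll re-enter behind the −5° ridge and check the depth before pushing.

apply_moves(commands=[2, 0, -3.5, 0, 0, 0, 0, 2, -0.1, -3.5, 0, 0, 0, 0, 0, 0, -2.5, 0, 0, 0, 0, 0, 0, -1, 0, 0, 0, 0, 0, 0, 0, 0, 0, 0, 0])

```text
t: 37.48
tool_pos: [0.4498, -0.4088, 0.1098]
orientation: [3.139, -0.005, 0.024]
force: [-1.4, -1.7, 3.7]
opening: 0.0007
```

```bash
python3 - <<'E'
from h import *
wd(.440)
E
```

```text
t 37.48 tcp [ 0.4498 -0.4088  0.1098] rv [ 3.139 -0.005  0.024] q [-0.83  0.21  1.6   0.01  1.32  0.74] F [-1.4 -1.7  3.7] op 0.0007
to entry cm [-0.98  0.08 -0.98]
```

apply_moves(commands=[-0.6, 0, 1.2, 0, 0, -0.02, 0, -0.5, 0, 0, 0, 0, 0, 0, 0, 0, 0, 0, 0, 0, 0])

```text
t: 37.85
tool_pos: [0.4382, -0.4074, 0.12]
orientation: [-3.141, 0.037, -0.021]
force: [-0.2, 0.9, 0.0]
opening: 0.0003
```

```bash
python3 - <<'E'
from h import *
wd(.439)
E
```

```text
t 37.85 tcp [ 0.4382 -0.4074  0.12  ] rv [-3.141  0.037 -0.021] q [-0.84  0.18  1.61  0.01  1.34  0.75] F [-0.2  0.9  0. ] op 0.0003
to entry cm [ 0.08 -0.06 -2.  ]
```

apply_moves(commands=[0, -0.05, -1.1, 0.01, -0.02, 0, 0, -0.1, 0, -0.8, 0, 0, 0, 0, 0, 0, -0.2, 0, 0, 0, 0, 0, 0, 0, 0, 0, 0, 0])

```text
t: 38.35
tool_pos: [0.4361, -0.4072, 0.0954]
orientation: [-3.127, 0.038, -0.051]
force: [-0.6, -0.3, 1.7]
opening: 0.0002
```

```bash
python3 - <<'E'
from h import *
wd(.439)
E
```

```text
t 38.35 tcp [ 0.4361 -0.4072  0.0954] rv [-3.127  0.038 -0.051] q [-0.86  0.2   1.64  0.03  1.29  0.73] F [-0.6 -0.3  1.7] op 0.0002
to entry cm [ 0.29 -0.08  0.46]
```

apply_moves(commands=[0.8, 0, 0.25, 0, 0.02, 0.02, 0, 0.8, 0, 0.15, 0, 0, 0, 0, 0.8, 0, 0, 0, 0, 0, 0, 0, 0, 0, 0, 0, 0, 0])

```text
t: 38.85
tool_pos: [0.4618, -0.4069, 0.0994]
orientation: [-3.128, 0.004, -0.015]
force: [-0.4, -0.2, -0.1]
opening: 0.0002
```

```bash
python3 - <<'E'
from h import *
wd(.4653)
E
```

```text
t 38.85 tcp [ 0.4618 -0.4069  0.0994] rv [-3.128  0.004 -0.015] q [-0.82  0.26  1.57  0.02  1.32  0.75] F [-0.4 -0.2 -0.1] op 0.0002
to entry cm [ 0.35 -0.11  0.06]
```

apply_moves(commands=[0.6, 0, 0, 0, 0, 0, 0, 0, 0, 0, 0, 0, 0, 0, 0, 0, 2.5, 0, 0, 0, 0, -1.8, 0, 0.5, 0, 0, 0, 0, -2, 0, 0, 0, 0, 0, 0, 0, 0, 0, 0, 0, 0, 0])

```text
t: 39.6
tool_pos: [0.4307, -0.407, 0.1311]
orientation: [-3.129, 0.003, -0.02]
force: [0.3, -0.5, -0.5]
opening: 0.0005
```

```bash
python3 - <<'E'
from h import *
wd(.430); b=ridges(); cv2.imwrite('pics/w5.png',b) if b is not None else 0
E
```

```text
t 39.60 tcp [ 0.4307 -0.407   0.1311] rv [-3.129e+00  3.000e-03 -2.000e-02] q [-0.86  0.17  1.61  0.02  1.37  0.71] F [ 0.3 -0.5 -0.5] op 0.0005
to entry cm [-0.07 -0.1  -3.11]
ridge deg: mid -15.1 (-19.1..-11.1) n405
ridge deg: mid 28.4 (24.7..32.0) n428
```

apply_moves(commands=[-0.1, 0, -1.3, 0, 0, 0, 0, -0.2, 0, -1.3, 0, 0, 0, 0, 0, 0, -0.4, 0, 0, 0, 0, 0, 0, 0, 0, 0, 0, 0])

```text
t: 40.15
tool_pos: [0.4292, -0.4059, 0.0974]
orientation: [-3.127, 0.002, -0.019]
force: [-0.1, -0.5, 0.0]
opening: 0.0005
```

```bash
python3 - <<'E'
from h import *
wd(.467)
E
```

```text
t 40.15 tcp [ 0.4292 -0.4059  0.0974] rv [-3.127e+00  2.000e-03 -1.900e-02] q [-0.86  0.19  1.64  0.02  1.31  0.71] F [-0.1 -0.5  0. ] op 0.0005
to entry cm [ 3.78 -0.21  0.26]
```

apply_moves(commands=[0.9, -0.1, 0.1, 0, 0, 0, 0, 0.8, 0, 0.1, 0, 0, 0, 0, 0.8, 0, 0.05, 0, 0, 0, 0, 0.8, 0, 0, 0, 0, 0, 0, 0.3, 0, 0, 0, 0, 0, 0, 0, 0, 0, 0, 0, 0, 0])

```text
t: 40.9
tool_pos: [0.4677, -0.407, 0.1003]
orientation: [-3.127, 0.001, -0.018]
force: [-1.9, 0.3, -0.4]
opening: 0.0006
```

```bash
python3 - <<'E'
from h import *
wd(.467)
E
```

```text
t 40.90 tcp [ 0.4677 -0.407   0.1003] rv [-3.127e+00  1.000e-03 -1.800e-02] q [-0.81  0.27  1.55  0.02  1.32  0.76] F [-1.9  0.3 -0.4] op 0.0006
to entry cm [-0.07 -0.1  -0.03]
```

The push is clean. Lift, step back, re-enter and push again.

apply_moves(commands=[0, 0, 2.5, 0, 0, 0, 0, -1.8, 0, 0.5, 0, 0, 0, 0, -2, 0, 0, 0, 0, 0, 0, 0, 0, 0, 0, 0, 0, 0])

```text
t: 41.4
tool_pos: [0.4305, -0.4074, 0.1324]
orientation: [-3.129, 0.0, -0.024]
force: [0.3, -0.3, 0.1]
opening: 0.0003
```

```bash
python3 - <<'E'
from h import *
wd(.430); b=ridges()
E
```

```text
t 41.40 tcp [ 0.4305 -0.4074  0.1324] rv [-3.129  0.    -0.024] q [-0.86  0.16  1.61  0.02  1.37  0.71] F [ 0.3 -0.3  0.1] op 0.0003
to entry cm [-0.05 -0.06 -3.24]
ridge deg: mid -16.3 (-20.1..-12.6) n392
ridge deg: mid 26.9 (23.2..30.7) n429
```

apply_moves(commands=[-0.1, 0, -1.3, 0, 0, 0, 0, -0.2, 0, -1.4, 0, 0, 0, 0, 0, 0, -0.4, 0, 0, 0, 0, 0, 0, 0, 0, 0, 0, 0])

```text
t: 41.95
tool_pos: [0.4289, -0.4064, 0.0976]
orientation: [-3.127, -0.002, -0.023]
force: [-0.2, -0.7, 0.9]
opening: 0.0002
```

apply_moves(commands=[0.9, 0, 0.1, 0, 0, 0, 0, 0.8, 0, 0.1, 0, 0, 0, 0, 0.8, 0, 0.05, 0, 0, 0, 0, 0.8, 0, 0, 0, 0, 0, 0, 0.3, 0, 0, 0, 0, 0, 0, 0, 0, 0, 0, 0, 0, 0])

```text
t: 42.7
tool_pos: [0.4675, -0.4064, 0.1006]
orientation: [-3.127, -0.003, -0.022]
force: [-2.2, -0.3, -0.7]
opening: 0.0003
```

apply_moves(commands=[0, 0, 2.5, 0, 0, 0, 0, -1.8, 0, 0.5, 0, 0, 0, 0, -2, 0, 0, 0, 0, 0, 0, 0, 0, 0, 0, 0, 0, 0])

```text
t: 43.2
tool_pos: [0.4272, -0.4063, 0.1306]
orientation: [-3.128, -0.003, -0.023]
force: [-0.3, -0.3, -0.2]
opening: 0.0004
```

```bash
python3 - <<'E'
from h import *
wd(.430); b=ridges()
E
```

```text
t 43.20 tcp [ 0.4272 -0.4063  0.1306] rv [-3.128e+00 -3.000e-03 -2.300e-02] q [-0.86  0.16  1.62  0.02  1.36  0.7 ] F [-0.3 -0.3 -0.2] op 0.0004
to entry cm [ 0.28 -0.17 -3.06]
ridge deg: mid -17.1 (-20.9..-13.2) n402
ridge deg: mid 26.3 (22.8..29.8) n423
```

apply_moves(commands=[0.2, -0.1, -1.3, 0, 0, 0, 0, -0.2, 0, -1.3, 0, 0, 0, 0, 0, 0, -0.4, 0, 0, 0, 0, 0, 0, 0, 0, 0, 0, 0])

```text
t: 43.75
tool_pos: [0.4279, -0.4061, 0.0962]
orientation: [-3.125, -0.004, -0.021]
force: [0.4, 0.4, -0.6]
opening: 0.0006
```

apply_moves(commands=[0.9, 0, 0.1, 0, 0, 0, 0, 0.8, 0, 0.1, 0, 0, 0, 0, 0.8, 0, 0.05, 0, 0, 0, 0, 0.4, 0, 0, 0, 0, 0, 0, 0, 0, 0, 0, 0, 0, 0, 0, 0, 0, 0, 0, 0, 0])

```text
t: 44.5
tool_pos: [0.4591, -0.4062, 0.0992]
orientation: [-3.125, -0.005, -0.02]
force: [-1.8, 0.7, -0.3]
opening: 0.0006
```

```bash
python3 - <<'E'
from h import *
wd(.464)
E
```

```text
t 44.50 tcp [ 0.4591 -0.4062  0.0992] rv [-3.125 -0.005 -0.02 ] q [-0.82  0.25  1.58  0.02  1.32  0.74] F [-1.8  0.7 -0.3] op 0.0006
to entry cm [ 0.49 -0.18  0.08]
```

apply_moves(commands=[0.43, 0, 0.05, 0, 0, 0, 0, 0, 0, 0, 0, 0, 0, 0])

```text
t: 44.75
tool_pos: [0.4635, -0.4063, 0.0998]
orientation: [-3.125, -0.004, -0.02]
force: [1.0, 0.0, 0.7]
opening: 0.0005
```

apply_moves(commands=[0, 0, 2.5, 0, 0, 0, 0, -1.8, 0, 3, 0, 0, 0, 0, -2, 0, 3, 0, 0, 0, 0, -1, 0, 1, 0, 0, 0, 0, 0, 0, 0, 0, 0, 0, 0])

```text
t: 45.38
tool_pos: [0.4156, -0.4059, 0.1973]
orientation: [-3.126, -0.005, -0.025]
force: [-0.1, -0.4, -1.2]
opening: 0.0004
```

```bash
python3 - <<'E'
from h import *
wd(.430); b=ridges(); cv2.imwrite('pics/w6.png',cv2.resize(b[30:230,180:330],None,fx=3,fy=3,interpolation=cv2.INTER_CUBIC))
E
```

```text
t 45.38 tcp [ 0.4156 -0.4059  0.1973] rv [-3.126 -0.005 -0.025] q [-0.88  0.09  1.57  0.02  1.48  0.69] F [-0.1 -0.4 -1.2] op 0.0004
to entry cm [ 1.44 -0.21 -9.73]
ridge deg: mid -20.9 (-24.5..-17.3) n222
ridge deg: mid 22.6 (18.8..26.5) n248
```

View pics/w6.png

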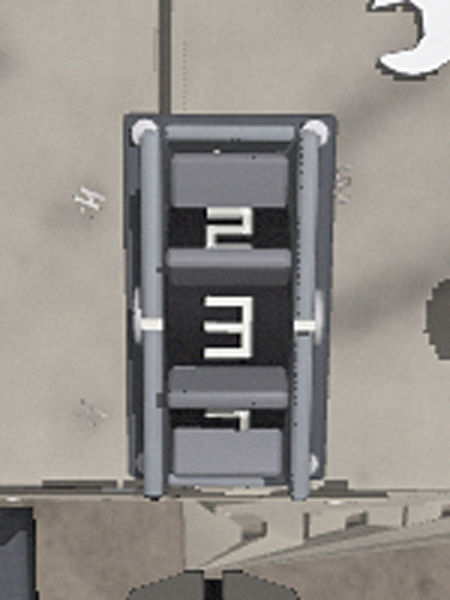

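The crop shows 3 on top at (228,326), level with the white index marks at (152,325) and (303,325), with 2 beyond and 4 nearer. I'll do a last check of the whole scene before handing in.

```bash
python3 - <<'E'
from h import *
for a in((-1,-1),(1,1),(-1,1)): rollchk(*a); print()
blockchk()
for c in('scene','side'):
    m=camera_model(c); b,d=read_camera(c)
    for n in("spanner_13","tape_roll_b","grease_tin"): print(c,n,[(np.round(w(r["point"],m),3).tolist(),round(r["conf"],2)) for r in spot_point(n,c)][:2])
    if c=='scene': cv2.imwrite('pics/fin.png',cv2.resize(b,(800,600)))
E
```

```text
-0.060 9 ztop 0.0608 a@top -0.0032
-0.040 55 ztop 0.0626 a@top 0.0003
-0.020 60 ztop 0.0636 a@top 0.0001
0.000 58 ztop 0.0627 a@top 0.0006
0.020 60 ztop 0.0632 a@top 0.0001
0.040 41 ztop 0.0631 a@top -0.0005

-0.060 9 ztop 0.0605 a@top 0.0011
-0.040 66 ztop 0.0636 a@top -0.0005
-0.020 74 ztop 0.0622 a@top -0.0014
0.000 76 ztop 0.0622 a@top -0.0004
0.020 73 ztop 0.0627 a@top -0.0022
0.040 48 ztop 0.0621 a@top 0.0018

-0.060 8 ztop 0.0616 a@top 0.0018
-0.040 71 ztop 0.0642 a@top -0.0015
-0.020 70 ztop 0.0627 a@top -0.0001
0.000 73 ztop 0.0629 a@top 0.0001
0.020 74 ztop 0.0633 a@top 0.0003
0.040 43 ztop 0.0636 a@top 0.0009

0.8 354 [0.5292 0.0022] ztop 0.0636 [0.1055 0.0407] 83.1 rack frame [ 0.0325 -0.0623]
0.77 255 [ 0.5099 -0.2356] ztop 0.0331 [0.1068 0.0425] 83.3 rack frame [ 0.0421 -0.3006]
0.2 577 [0.7643 0.2228] ztop 0.0556 [0.0715 0.0667] 66.3 rack frame [0.2391 0.1852]
scene spanner_13 [([0.496, 0.07, -0.0], 0.68), ([0.567, -0.525, -0.003], 0.47)]
scene tape_roll_b [([0.662, 0.213, -0.004], 0.57)]
scene grease_tin [([0.763, 0.221, 0.0], 0.76), ([0.566, -0.527, 0.003], 0.6)]
side spanner_13 [([0.566, -0.528, -0.003], 0.82), ([0.539, 0.127, 0.032], 0.34)]
side tape_roll_b [([0.564, -0.529, 0.005], 0.74), ([0.659, 0.211, 0.001], 0.48)]
side grease_tin []
```

View pics/fin.png

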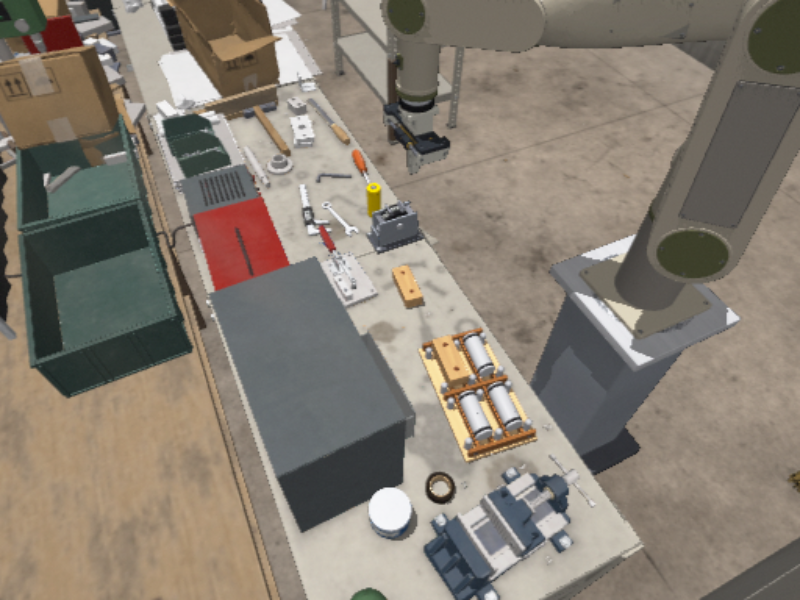

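The rack is full: three rollers and the block at (450,360). The spare block was knocked aside by the announced disturbance and is now at (407,287), still on the bench. The spanner, tape roll and tin are where they started, so I'm handing in.

```bash
python3 -c "
from plant import *
print(close_job())"
```

```text
the job is handed in; nothing more can be done
None
```

The job is done and handed in at about 46 s on the robot's clock; the hand-in gave no verdict. I laid the three aluminium rollers in three berths and put one wooden block flat in the fourth. I then rolled the thumbwheel up from 7, through 0, 1 and 2, to 3.

**Last checks:**
- **Rollers:** all three tops read about 62–63 mm above the bench (61.4 mm expected) and lie within about 2 mm of their berth centrelines.
- **Block:** its top reads 63.6 mm (62 mm expected) and it is centred to about 1.5 mm.
- **Counter:** 3 is on top, level with the white index marks and within about 1° of centre.
- **Bystanders:** the spanner, tape roll and tin were found where they started. The tin showed only in the scene camera, with readings 7 mm apart, which I put down to detector error.

**What went wrong or disagreed:**
- My first push on the wheel rode too high and slipped off after about 13°. I redid it lower.
- The spare block shifted about 5 cm by itself while I was working on the wheel. It is still on the bench.
- A few detector results named the wrong object, such as a "spanner" at the rack. I ignored those.

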